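# Lock the loaded sample canisters away in the isolation chest

## Task

Fit the yellow key on the chest's latch, turn it a quarter turn to unlock it and swing the green panel up until it stands upright. Lift each look-alike canister to feel its weight: stand those over 200 g, which are loaded, upright in the chest, and the lighter ones upright in the blue tray (within 30 g of 200 either will do). Then shut the panel, lock it again with the key and stand the key back in its orange dish, leaving the other things on the bench alone.

Things in the scene. Friction and masses are not known exactly. Their poses are not given: they have to be found in the camera images.
- chest: fixed white isolation chest, 240 x 230 mm, walls 88 mm high; origin under its centre, axes along its sides. Its pit is open upward under the panel: x -110 to 110 mm, y -45 to 105 mm, floor at z 8 mm, rim at z 88 mm. The strip y -115 to -45 mm is a solid deck (top z 88 mm) that carries the latch at x -75, y -78 mm
- panel (a joint): the green top panel (236 x 160 x 8 mm, top at z 97 mm when shut) that covers the pit, hinged along the chest's +y side; 0 = shut, grows as its -y edge swings up, 1.57 = upright, stop at 1.9 rad. Stiff hinge: it stays where it is left; moving it takes 3 to 6 N at the handle
- panel_handle (a point): middle of the panel's handle: a round steel bar 12 mm thick, 90 mm long along the point's x axis (parallel to the hinge), 34 mm above the panel's face and 12 mm in from its free edge; posts at both ends of the bar
- panel_hinge (a point): point on the panel's hinge axis level with the middle of the handle; the hinge axis is the point's x axis
- latch (a joint): the quarter-turn cam latch on the deck: 0 = locked, its steel tongue (44 mm long, 14 mm wide) points to +y over the panel's edge and holds it down; grows as it is turned counter-clockwise seen from above; stop at 1.57 = unlocked, tongue along the chest's -x; the tongue clears the panel from 1.1 rad. Friction 0.12 N m holds it where it is left
- latch_seat (a point): centre of the top of the latch's round disc (36 mm across), on its axis, 106.5 mm above the chest's underside; the key's foot rests here. From it stands a flat brass tang 25 mm long along the point's y axis, 5 mm thick along its x axis, 13.5 mm high, with a rounded top; it turns with the latch, the point too
- key: panel key standing upright: origin at the centre of its underside. Steel foot 46 x 36 x 22 mm (x, y, z) with a socket 30 x 9 mm (long along the key's x), 17 mm deep, in its underside that fits over the latch's tang either way round with about 0.16 rad of play each way; shank; yellow grip plate on top, 40 mm along x, 12 mm thick along y, z 36 to 64 mm. 120 g. Stands by itself, on the latch too
- key_dish: fixed orange square dish, 100 x 100 mm outside, rim 8 mm high, walls 4 mm, floor at z 4 mm; origin under its centre; the key starts standing in it
- tray: fixed blue open returns tray, 240 x 140 mm (x, y) outside, 35 mm high, walls 4 mm, inner floor at z 4 mm; origin under its centre
- can_a: white opaque transport canister with red screw cap, upright cylinder 46 mm in diameter, 60 mm tall (cap: top 19 mm), with a weighted grey foot, origin at the centre of its underside. All canisters look the same and weigh 80 to 320 g, drawn anew each time, which only lifting tells. May be absent
- can_b: white opaque transport canister with red screw cap, upright cylinder 46 mm in diameter, 60 mm tall (cap: top 19 mm), with a weighted grey foot, origin at the centre of its underside. All canisters look the same and weigh 80 to 320 g, drawn anew each time, which only lifting tells. May be absent
- can_c: white opaque transport canister with red screw cap, upright cylinder 46 mm in diameter, 60 mm tall (cap: top 19 mm), with a weighted grey foot, origin at the centre of its underside. All canisters look the same and weigh 80 to 320 g, drawn anew each time, which only lifting tells. May be absent
- can_d: white opaque transport canister with red screw cap, upright cylinder 46 mm in diameter, 60 mm tall (cap: top 19 mm), with a weighted grey foot, origin at the centre of its underside. All canisters look the same and weigh 80 to 320 g, drawn anew each time, which only lifting tells. May be absent
- can_e: white opaque transport canister with red screw cap, upright cylinder 46 mm in diameter, 60 mm tall (cap: top 19 mm), with a weighted grey foot, origin at the centre of its underside. All canisters look the same and weigh 80 to 320 g, drawn anew each time, which only lifting tells. May be absent
- marker: bystander: marker pen lying flat, 130 mm long along its x, 18 mm thick
- tape_roll: bystander: paper tape roll lying flat, 60 mm across, 19 mm high
- beaker: bystander: clear plastic cup, 64 mm across, 75 mm high, origin at its underside
- timer: bystander: white bench timer, 35 x 70 x 55 mm, origin at its underside
Mind the look-alikes: they are no part of the job. Leave any turquoise look-alike of the can_d alone. Leave any pink look-alike of the key alone.

How it is judged:
On the way, in this order (a step that is already met when the one before it is completed fails the run):
1. the latch is turned a quarter turn to unlocked with the key on it (value of joint latch above 1.2 rad and distance between key and latch_seat below 0.012 m), for 0.1 s.
2. the panel stands upright (value of joint panel above 1.4 rad), for 0.2 s.
3. the panel is shut (value of joint panel below 0.06 rad), for 0.2 s.
4. the latch is locked again with the key on it, the panel shut (value of joint latch below 0.3 rad and distance between key and latch_seat below 0.012 m and value of joint panel below 0.06 rad), for 0.1 s.
At the end, for the whole second after the job is handed in: Canisters over 230 g stand upright (within 0.2 rad) on the chest's floor, those under 170 g on the blue tray's floor, others in either; panel shut (under 0.06 rad), latch locked (under 0.3 rad), key upright in its dish, all at rest (((x of can_a in the frame of chest between -0.11 and 0.11 m and y of can_a in the frame of chest between -0.045 and 0.105 m and z of can_a in the frame of chest below 0.02 m and angle between can_a's own z axis and vertical below 0.2 rad and contact force between can_a and anything else above 1.67 N) or (x of can_a in the frame of tray between -0.116 and 0.116 m and y of can_a in the frame of tray between -0.066 and 0.066 m and z of can_a in the frame of tray below 0.015 m and angle between can_a's own z axis and vertical below 0.2 rad and contact force between can_a and anything else below 2.26 N)) and ((x of can_b in the frame of chest between -0.11 and 0.11 m and y of can_b in the frame of chest between -0.045 and 0.105 m and z of can_b in the frame of chest below 0.02 m and angle between can_b's own z axis and vertical below 0.2 rad and contact force between can_b and anything else above 1.67 N) or (x of can_b in the frame of tray between -0.116 and 0.116 m and y of can_b in the frame of tray between -0.066 and 0.066 m and z of can_b in the frame of tray below 0.015 m and angle between can_b's own z axis and vertical below 0.2 rad and contact force between can_b and anything else below 2.26 N)) and ((x of can_c in the frame of chest between -0.11 and 0.11 m and y of can_c in the frame of chest between -0.045 and 0.105 m and z of can_c in the frame of chest below 0.02 m and angle between can_c's own z axis and vertical below 0.2 rad and contact force between can_c and anything else above 1.67 N) or (x of can_c in the frame of tray between -0.116 and 0.116 m and y of can_c in the frame of tray between -0.066 and 0.066 m and z of can_c in the frame of tray below 0.015 m and angle between can_c's own z axis and vertical below 0.2 rad and contact force between can_c and anything else below 2.26 N)) and ((x of can_d in the frame of chest between -0.11 and 0.11 m and y of can_d in the frame of chest between -0.045 and 0.105 m and z of can_d in the frame of chest below 0.02 m and angle between can_d's own z axis and vertical below 0.2 rad and contact force between can_d and anything else above 1.67 N) or (x of can_d in the frame of tray between -0.116 and 0.116 m and y of can_d in the frame of tray between -0.066 and 0.066 m and z of can_d in the frame of tray below 0.015 m and angle between can_d's own z axis and vertical below 0.2 rad and contact force between can_d and anything else below 2.26 N)) and ((x of can_e in the frame of chest between -0.11 and 0.11 m and y of can_e in the frame of chest between -0.045 and 0.105 m and z of can_e in the frame of chest below 0.02 m and angle between can_e's own z axis and vertical below 0.2 rad and contact force between can_e and anything else above 1.67 N) or (x of can_e in the frame of tray between -0.116 and 0.116 m and y of can_e in the frame of tray between -0.066 and 0.066 m and z of can_e in the frame of tray below 0.015 m and angle between can_e's own z axis and vertical below 0.2 rad and contact force between can_e and anything else below 2.26 N)) and value of joint panel below 0.06 rad and value of joint latch below 0.3 rad and x of key in the frame of key_dish between -0.046 and 0.046 m and y of key in the frame of key_dish between -0.046 and 0.046 m and z of key in the frame of key_dish below 0.012 m and angle between key's own z axis and vertical below 0.2 rad and linear speed of each of can_a, can_b, can_c, can_d, can_e, key below 0.03 m/s); the robot touches nothing.
It fails at once if a bystander (marker, tape roll, beaker or timer) is moved more than 50 mm (distance of any of marker, tape_roll, beaker, timer from where it was at the start of the episode above 0.05 m).
Of can_a, can_b, can_c, can_d, can_e only 3 to 4 are there at a start; the rules pass over those that are not, and their reading is None.
At some moment in a run one of can_a, can_b, can_c, can_d, can_e may be knocked a few centimetres aside while the robot is not near it.
It also fails if it takes over 210 s, if anything falls off the work surface, if the arm or the gripper's body presses on something with over 40 N, if the wrist force passes 120 N, or if a joint passes its speed limit or range.

## Robot

A 6-joint arm with a two-finger parallel gripper is mounted at the origin on the work surface. World frame = base frame: x ahead of the robot, y to its left, z up, the work surface at z = 0. Lengths are in m, angles in rad, forces in N, time in s.
With the tool pointing down it reaches from about 0.35 to 0.95 m from the base axis. Payload 17.4 kg.
Tool frame: the origin (TCP) lies midway between the tips of the shut fingers; the grasp point (between the pads) lies 19 mm behind it; z points along the fingers, y is the line along which they close (so a half turn about z gives the same grasp; the last joint's range is limited). The gripper opens to 93 mm and grips with 3 to 60 N. Pads are 15 mm wide; open, the fingers measure 128 mm over their backs; the gripper's body (75 mm by 188 mm) begins 65 mm behind the grasp point.
Start: joints at [1.077, 0.116, 1.442, -0, 1.584, -0.038], TCP at [0.297, 0.606, 0.219] pointing down, gripper open.
Joint ranges: [-2.83, 2.83], [-0.83, 2.19], [0.07, 2.5], [-1.14, 4.28], [0.01, 3], [-2.97, 2.97]. Speed limits (rad/s): [1.89, 1.89, 2.22, 3.14, 3.14, 3.14].

## Interface

Orientations are given as a unit quaternion [w, x, y, z].
In Python, from plant import robot, optics gives the robot as it stands.
- The arm moves only by the tool move_arm, never from a script. Its argument "series" is a list of rows, each an object of numbers: "gripper": the closure, from -1 (fully open) to 1 (shut); "x", "y", "z": the shift along the tool's x, y, z in m; "twist": the turn about the tool's z in rad. In form: [{"gripper": .., "x": .., "y": .., "z": .., "twist": ..}, ...]. A call has 1 to 20 rows; each row shifts and turns the commanded pose from where the row before left it, along the tool's axes as they then stand; what a row does not reach is not made up. A row lasts 1/12 s, in which the tool goes at most 41.7 mm and 7.16 degrees, less where a joint would pass 70% of its speed; a pose out of reach is approached as far as the arm can. A call is refused whole if a number of a shift passes 0.0417 or a number of a turn 0.125, either way. A call with a gripper value outside its range is refused whole. The fingers move at their own pace and stop on an object; "squeeze" is the grip in N (left out, the last holds). Time passes only in rows, so rows that do not move let the fingers close. It gives the time, the measured TCP pose, the force, the opening and the grip force at its end, in the units of the state.
- robot.observe(): the state, without advancing time (a new reading comes with each control period).
- optics.snapshot(name): name is "scene" or "top"; returns a dict with "frame" (400x640x3 uint8, red, green, blue), "z_map" (400x640 float32, m along the optical axis (not along the pixel's ray), 0 where there is no reading), "fx", "fy", "cx", "cy" (pixels), "rvec" (rotation vector, rad) and "tvec" (3), from world to camera coordinates, as OpenCV has them. Camera axes: x right, y down, z forward; pixel columns grow to the right and rows downward; lengths in m; the calibration is good to about 2 mm. A picture is of the moment at which its call begins.
- robot.job_done(): hands the job in; it is judged then, once.
The state is a dict: "time": time; "joint_positions": joint angles; "joint_velocities": joint speeds; "tau": joint torques, N m; "tcp_pos": TCP position; "tool_rot": TCP orientation; "ft_force": force on the tool from outside, world axes, zero at the start; "moment": the same for the moment, N m; "width": opening from 0.0 (shut) to 1.0 (fully open); "grip_force": force on a finger pad.
Only numpy, scipy, OpenCV 4.12 (cv2) and the standard library are available. Lean on these libraries where they do the work, as an engineer would, in place of code of your own. Each camera call takes 0.05 s, during which the arm holds its last target. There are 200 camera calls.

## Working session

There is one attempt and no reset: what is moved stays moved. The work goes in short steps, Python scripts to look and compute and a tool call to move; the robot and the scene stay as the last step left them, time stands still between calls to the robot, and variables do not carry over. Pictures are saved under pics/ and viewed, at most 14 in all, crops included, and the job is handed in when it is done.

Besides the shell and the picture viewer there is one more tool, called after ">>>" in YAML: its name, and indented under it one key for each argument. move_arm: Moves the arm, as the interface text tells. Its arguments: {"type":"object","properties":{"series":{"type":"array","items":{"type":"object","properties":{"gripper":{"type":"number"},"x":{"type":"number"},"y":{"type":"number"},"z":{"type":"number"},"twist":{"type":"number"}}}},"squeeze":{"type":"number"}},"required":["series"]}

```bash
ls; mkdir -p pics; cat > h.py <<'E'
import numpy as np, cv2
from plant import robot, optics
def snap(n):
    s=optics.snapshot(n); R=cv2.Rodrigues(np.array(s['rvec'],float))[0]; t=np.array(s['tvec'],float).ravel()
    return s,R,t
def ray(s,R,t,u,v,z):
    d=R.T@np.array([(u-s['cx'])/s['fx'],(v-s['cy'])/s['fy'],1.]); c=-R.T@t
    return c+d*(z-c[2])/d[2]
def cloud(s,R,t):
    v,u=np.mgrid[:400,:640]; Z=s['z_map']
    P=np.stack([(u-s['cx'])/s['fx']*Z,(v-s['cy'])/s['fy']*Z,Z],-1)
    return (P-t)@R
def save(s,f): cv2.imwrite('pics/'+f,s['frame'][...,::-1])
E
python3 - <<'E'
from h import *
for n in('top','scene'):
    s,R,t=snap(n); save(s,n+'0.png'); print(n,s['fx'],s['cx'],s['cy'],-R.T@t,R.round(3).tolist())
print(robot.observe())
E
```

```text
pics
top 428.96883056138074 320.9084085513313 201.1835649505499 [0.46553586 0.01830245 1.14955477] [[0.013, -1.0, -0.0], [-0.997, -0.013, -0.07], [0.07, 0.001, -0.998]]
scene 391.73761545022296 312.19040428388763 200.05596414624435 [1.33250745 0.02355514 0.59727304] [[-0.013, 1.0, -0.009], [0.532, -0.0, -0.847], [-0.846, -0.016, -0.532]]
{'time': 0.1, 'joint_positions': array([ 1.07722218e+00,  1.16454889e-01,  1.44219043e+00, -1.33533821e-05,
        1.58400222e+00, -3.78006618e-02]), 'joint_velocities': array([-0.00043598, -0.000411  ,  0.00016307, -0.00093567, -0.00138421,
        0.00111636]), 'tau': array([ 1.91546133e-03, -7.22891593e+01, -6.23866081e+01,  7.81382597e-02,
        2.26651586e-02, -1.36287808e-04]), 'tcp_pos': array([0.29703244, 0.60593162, 0.21797262]), 'tool_rot': array([-1.32050371e-04,  2.25919459e-01,  9.74145841e-01, -5.10689866e-04]), 'ft_force': array([-0.58655165, -0.17316354, -0.40617056]), 'moment': array([-0.08223263, -0.01610989,  0.02105825]), 'grip_force': 0.0, 'width': 0.9994081804037567}
```

View pics/top0.png

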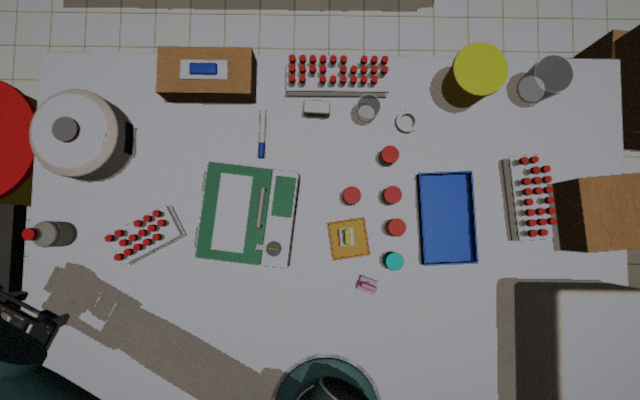

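View pics/scene0.png

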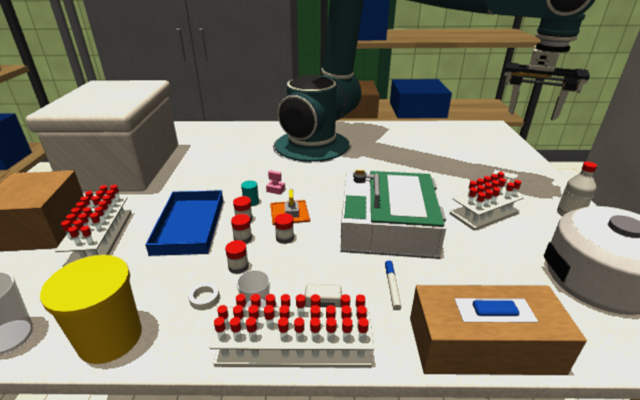

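The top view has +x up and +y left. The chest is at about (248,215) with its latch at (274,248), and the key stands in the dish at (347,237). Four canisters are at (389,155), (351,196), (392,195) and (396,228), and the tray is at (447,218). The turquoise decoy is at (393,261) and the pink one at (367,284).

```bash
cat >> h.py <<'E'
def rect(pts):
    (c,wh,a)=cv2.minAreaRect(np.float32(pts)); return np.round(c,4),np.round(wh,4),round(a,2)
def hsv(s): return cv2.cvtColor(s['frame'],cv2.COLOR_RGB2HSV)
def proj(s,R,t,m,z):
    v,u=np.nonzero(m); return np.array([ray(s,R,t,a,b,z)[:2] for a,b in zip(u,v)])
def comps(m,amin=30):
    n,l,st,c=cv2.connectedComponentsWithStats(m.astype(np.uint8))
    return [(l==i) for i in range(1,n) if st[i,4]>=amin]
def hue(H,a,b,smin=90,vmin=50): return (H[...,0]>=a)&(H[...,0]<=b)&(H[...,1]>smin)&(H[...,2]>vmin)
def cans(s,R,t,z=.06):
    H=hsv(s); m=hue(H,0,6,130)|hue(H,174,180,130)
    out=[]
    for c in comps(m,150):
        p=proj(s,R,t,c,z); ce,r=cv2.minEnclosingCircle(np.float32(p)); out.append((np.round(ce,4),round(r,4),int(c.sum())))
    return out
E
python3 - <<'E'
from h import *
s,R,t=snap('top'); P=cloud(s,R,t); H=hsv(s)
for c in cans(s,R,t): print(c)
box=np.zeros((400,640),bool); box[140:290,180:310]=1
m=box&(P[...,2]>.08)&(P[...,2]<.105); print('chest',rect(P[m][:,:2]))
m2=hue(H,60,85,100)&box
for c in comps(m2,100): print('green',rect(proj(s,R,t,c,.097)),P[c][:,2].mean())
hb=box&(P[...,2]>.115)
for c in comps(hb,5): print('high',rect(P[c][:,:2]),c.sum(),P[c][:,2].mean(),np.argwhere(c).mean(0))
b2=np.zeros_like(box); b2[205:270,315:380]=1
for nm,m,z in(('dish',hue(H,8,20,120)&b2,.006),('yellow',hue(H,24,34,100)&b2,.068)):
    for c in comps(m,8): print(nm,rect(proj(s,R,t,c,z)),c.sum())
k=b2&(P[...,2]>.05);print('keyhi',rect(P[k][:,:2]),k.sum(),P[k].mean(0))
tr=hue(H,100,125,120); tr[:,:400]=0;tr[:160]=0; print('tray',rect(proj(s,R,t,max(comps(tr),key=lambda c:c.sum()),.035)))
a=cv2.resize(s['frame'][150:280,190:390],(800,520),interpolation=cv2.INTER_CUBIC); cv2.imwrite('pics/c1.png',a[...,::-1])
E
```

```text
(array([0.6957, 0.846 ]), 0.1489, 2923)
(array([ 0.6646, -0.1546]), 0.0227, 238)
(array([ 0.5579, -0.0577]), 0.0227, 238)
(array([ 0.5607, -0.1619]), 0.0229, 240)
(array([ 0.4795, -0.1719]), 0.0228, 245)
chest (array([0.5049, 0.2055]), array([0.2329, 0.2406]), 83.93)
green (array([0.5087, 0.2323]), array([0.1563, 0.2316]), 83.88) 0.10134469501119
green (array([0.5508, 0.1121]), array([0.0455, 0.0952]), 83.41) 0.09652348908230357
high (array([0.5175, 0.0947]), array([0.1565, 0.0983]), 87.9) 215 0.1398445954099968 [207.39534884 259.90697674]
high (array([0.4391, 0.0809]), array([0.011 , 0.1356]), 18.26) 24 0.1622192400852852 [248.875      272.08333333]
dish (array([ 0.448 , -0.0539]), array([0.0983, 0.0986]), 9.28) 890
yellow (array([ 0.4531, -0.0472]), array([0.0376, 0.0101]), 0.5) 68
keyhi (array([ 0.4501, -0.0179]), array([0.038 , 0.0689]), 5.78) 96 [ 0.45512689 -0.03324872  0.28121313]
tray (array([ 0.5057, -0.3102]), array([0.2371, 0.1396]), 3.07)
```

View pics/c1.png

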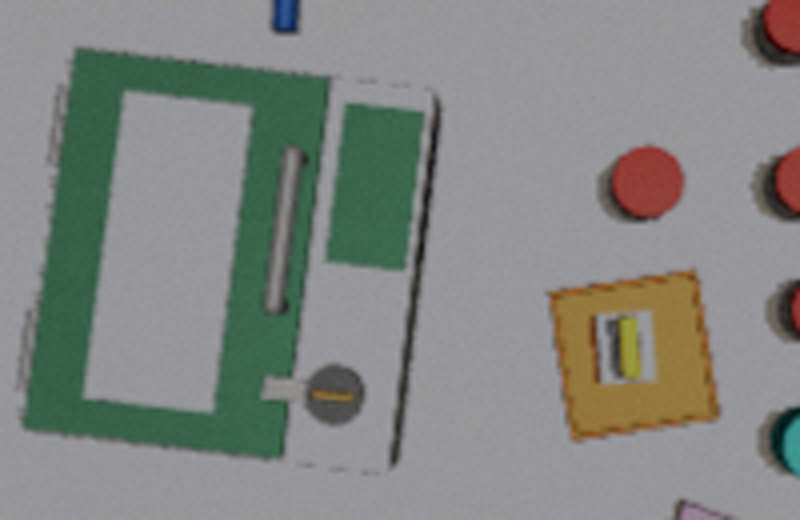

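The crop shows the latch disc at crop pixel (335,394) with its tang along world y and its tongue over the panel. The handle bar runs from (294,152) to (276,308), and the key's yellow plate is at (627,347). Next I refine the key, latch and handle positions.

```bash
python3 - <<'E'
from h import *
s,R,t=snap('top'); H=hsv(s); P=cloud(s,R,t)
f=s['frame'].astype(int); g=cv2.cvtColor(s['frame'],cv2.COLOR_RGB2GRAY)
b=np.zeros((400,640),bool); b[236:261,262:286]=1
d=b&(g<120)&(f.max(2)-f.min(2)<25); c=max(comps(d,20),key=lambda c:c.sum())
p=proj(s,R,t,c,.1065); print('disc',cv2.minEnclosingCircle(p.astype(np.float32)),c.sum())
tg=b&hue(H,8,30,90,60); p=proj(s,R,t,tg,.119); print('tang',p.mean(0),rect(p),tg.sum())
y=hue(H,24,34,100); y[:205]=0;y[270:]=0;y[:,:315]=0;y[:,380:]=0
p=proj(s,R,t,y,.068); q=p-p.mean(0); w,v=np.linalg.eigh(q.T@q); print('key',p.mean(0),np.degrees(np.arctan2(v[1,1],v[0,1])))
wf=np.zeros_like(b); wf[225:249,336:357]=1; wf&=(H[...,1]<60)&(g>120); p=proj(s,R,t,wf,.026); print('foot',rect(p),wf.sum())
hb=np.zeros_like(b); hb[186:228,255:268]=1; hb&=(H[...,1]<50); c=max(comps(hb,10),key=lambda c:c.sum()); print('handle',rect(proj(s,R,t,c,.135)),c.sum())
wt=np.zeros_like(b); wt[140:290,180:310]=1
cs=(.08<P[...,2])&(P[...,2]<.102)&wt; print('chest2',rect(proj(s,R,t,max(comps(cs),key=lambda c:c.sum()),.09)))
s,R,t=snap('scene'); H=hsv(s); y=hue(H,24,34,100); y[:180]=0;y[215:]=0;y[:,:280]=0;y[:,305:]=0
v_,u_=np.nonzero(y); top=v_<=v_.min()+1; print('scene key',y.sum(),ray(s,R,t,u_.mean(),v_.mean(),.054),u_.min(),u_.max(),v_.min(),v_.max())
cv2.imwrite('pics/c2.png',cv2.resize(s['frame'][150:260,220:450],(800,383),interpolation=cv2.INTER_CUBIC)[...,::-1])
E
```

```text
disc ((0.42307886481285095, 0.13360559940338135), 0.019012102857232094) 158
tang [0.42295985 0.13339318] (array([0.4229, 0.1326]), array([0.0243, 0.0053]), 83.65) 26
key [ 0.45317846 -0.0470605 ] -173.1980231972916
foot (array([ 0.4526, -0.0472]), array([0.0442, 0.0365]), 0.73) 120
handle (array([0.5221, 0.1626]), array([0.0134, 0.0984]), 84.75) 213
chest2 (array([0.5048, 0.2054]), array([0.234 , 0.2391]), 83.95)
scene key 29 [ 0.43364704 -0.05138197  0.054     ] 289 292 190 197
```

View pics/c2.png

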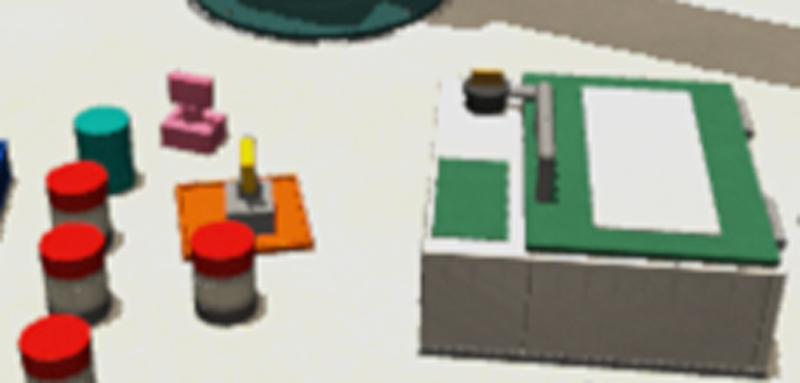

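The key's grip is at c2 pixel (248,165) in the orange dish. The latch is locked, with its tang standing at (487,78). I'm heading for the key now.

>>> move_arm:
  series:
    - {"gripper": 0,"twist": -0.115}
    - {"twist": -0.115}
    - {"twist": -0.115}
    - {"twist": -0.115}
    - {"twist": -0.115}
    - {"y": -0.04,"x": -0.005}
    - {"y": -0.04,"x": -0.005}
    - {"y": -0.04,"x": -0.005}
    - {"y": -0.04,"x": -0.005}
    - {"y": -0.04,"x": -0.005}
    - {"y": -0.04,"x": -0.005}
    - {"y": -0.04,"x": -0.005}
    - {"y": -0.04,"x": -0.005}
    - {"y": -0.04,"x": -0.005}
    - {"y": -0.04,"x": -0.005}
    - {"y": -0.04,"x": -0.005}
    - {"y": -0.04,"x": -0.005}
    - {"y": -0.04,"x": -0.005}
    - {"y": -0.04,"x": -0.005}
    - {"y": -0.04,"x": -0.005}

```text
validation failed for argument at $.se...
```

```bash
cat >> h.py <<'E'
def go(tx,ty,tz,hd=None):
    "print shift (tool axes, current heading unless hd given in deg) to world target"
    o=robot.observe(); w,x,y,z=o['tool_rot']; 
    from scipy.spatial.transform import Rotation as Ro
    M=Ro.from_quat([x,y,z,w]).as_matrix(); h=np.degrees(np.arctan2(M[1,1],M[0,1]))
    k=np.radians(h if hd is None else hd); d=np.array([tx,ty,tz])-o['tcp_pos']
    tw=0 if hd is None else -np.radians((hd-h+180)%360-180)
    X=-np.sin(k)*d[0]+np.cos(k)*d[1]; Y=np.cos(k)*d[0]+np.sin(k)*d[1]
    print('t%.1f tcp'%o['time'],o['tcp_pos'].round(4),'h%.1f'%h,'tilt',M[:,2].round(3),'| x %.4f y %.4f z %.4f tw %.3f'%(X,Y,-d[2],tw),'F',np.round(o['ft_force'],2),'w %.3f'%o['width'],'j6 %.2f'%o['joint_positions'][5])
E
python3 -c "
from h import *
go(.453,-.047,.033,96.8)"
```

```text
t0.2 tcp [0.2971 0.606  0.2183] h63.9 tilt [-0.    -0.001 -1.   ] | x -0.0775 y -0.6669 z 0.1853 tw -0.574 F [ 0.23 -0.88  0.15] w 0.997 j6 -0.04
```

>>> move_arm:
  series:
    - {"gripper": 0,"x": 0,"y": 0,"z": 0,"twist": -0.115}
    - {"gripper": 0,"x": 0,"y": 0,"z": 0,"twist": -0.115}
    - {"gripper": 0,"x": 0,"y": 0,"z": 0,"twist": -0.115}
    - {"gripper": 0,"x": 0,"y": 0,"z": 0,"twist": -0.115}
    - {"gripper": 0,"x": 0,"y": 0,"z": 0,"twist": -0.115}
    - {"gripper": 0,"x": -0.005,"y": -0.04,"z": 0,"twist": 0}
    - {"gripper": 0,"x": -0.005,"y": -0.04,"z": 0,"twist": 0}
    - {"gripper": 0,"x": -0.005,"y": -0.04,"z": 0,"twist": 0}
    - {"gripper": 0,"x": -0.005,"y": -0.04,"z": 0,"twist": 0}
    - {"gripper": 0,"x": -0.005,"y": -0.04,"z": 0,"twist": 0}
    - {"gripper": 0,"x": -0.005,"y": -0.04,"z": 0,"twist": 0}
    - {"gripper": 0,"x": -0.005,"y": -0.04,"z": 0,"twist": 0}
    - {"gripper": 0,"x": -0.005,"y": -0.04,"z": 0,"twist": 0}
    - {"gripper": 0,"x": -0.005,"y": -0.04,"z": 0,"twist": 0}
    - {"gripper": 0,"x": -0.005,"y": -0.04,"z": 0,"twist": 0}
    - {"gripper": 0,"x": -0.005,"y": -0.04,"z": 0,"twist": 0}
    - {"gripper": 0,"x": -0.005,"y": -0.04,"z": 0,"twist": 0}
    - {"gripper": 0,"x": -0.005,"y": -0.04,"z": 0,"twist": 0}
    - {"gripper": 0,"x": -0.005,"y": -0.04,"z": 0,"twist": 0}

```text
time: 1.83
tcp_pos: [0.4331, 0.0564, 0.2189]
tool_rot: [0.0, -0.06, 0.998, 0.0]
ft_force: [1.2, 0.6, 0.6]
width: 0.501
grip_force: 0.0
```

```bash
python3 -c "
from h import *
go(.453,-.047,.033,96.8)"
```

```text
t1.8 tcp [0.4331 0.0564 0.2189] h96.8 tilt [ 0.001  0.    -1.   ] | x -0.0075 y -0.1051 z 0.1859 tw 0.001 F [1.25 0.56 0.58] w 0.501 j6 -1.62
```

>>> move_arm:
  series:
    - {"gripper": 0,"x": -0.0025,"y": -0.035,"z": 0,"twist": 0}
    - {"gripper": 0,"x": -0.0025,"y": -0.035,"z": 0,"twist": 0}
    - {"gripper": 0,"x": -0.0025,"y": -0.035,"z": 0.02,"twist": 0}
    - {"gripper": 0,"x": 0,"y": 0,"z": 0.035,"twist": 0}
    - {"gripper": 0,"x": 0,"y": 0,"z": 0.035,"twist": 0}
    - {"gripper": 0,"x": 0,"y": 0,"z": 0.035,"twist": 0}
    - {"gripper": 0,"x": 0,"y": 0,"z": 0.03,"twist": 0}
    - {"gripper": 0,"x": 0,"y": 0,"z": 0.02,"twist": 0}
    - {"gripper": 0,"x": 0,"y": 0,"z": 0.01,"twist": 0}
    - {"gripper": 0,"x": 0,"y": 0,"z": 0,"twist": 0}

```text
time: 2.67
tcp_pos: [0.4521, -0.0448, 0.0318]
tool_rot: [-0.001, -0.06, 0.998, 0.0]
ft_force: [-0.2, 0.1, -0.6]
width: 0.5
grip_force: 0.0
```

```bash
python3 -c "
from h import *
go(.453,-.047,.034,96.8)"
```

```text
t2.7 tcp [ 0.4521 -0.0448  0.0318] h96.8 tilt [-0.003  0.001 -1.   ] | x -0.0006 y -0.0023 z -0.0022 tw 0.000 F [-0.19  0.11 -0.61] w 0.500 j6 -1.84
```

>>> move_arm:
  series:
    - {"gripper": 0,"x": -0.0006,"y": -0.002,"z": -0.002,"twist": 0}
    - {"gripper": 1,"x": 0,"y": 0,"z": 0,"twist": 0}
    - {"gripper": 1,"x": 0,"y": 0,"z": 0,"twist": 0}
    - {"gripper": 1,"x": 0,"y": 0,"z": 0,"twist": 0}
    - {"gripper": 1,"x": 0,"y": 0,"z": 0,"twist": 0}
    - {"gripper": 1,"x": 0,"y": 0,"z": 0,"twist": 0}
    - {"gripper": 1,"x": 0,"y": 0,"z": -0.01,"twist": 0}
    - {"gripper": 1,"x": 0,"y": 0,"z": -0.03,"twist": 0}
    - {"gripper": 1,"x": 0,"y": 0,"z": -0.04,"twist": 0}
    - {"gripper": 1,"x": 0,"y": 0,"z": -0.04,"twist": 0}
    - {"gripper": 1,"x": 0,"y": 0,"z": -0.03,"twist": 0}
    - {"gripper": 1,"x": 0,"y": 0,"z": 0,"twist": 0}
  squeeze: 30

```text
time: 3.67
tcp_pos: [0.4557, -0.0471, 0.1931]
tool_rot: [0.004, -0.06, 0.998, -0.001]
ft_force: [0.9, 0.5, 0.4]
width: 0.175
grip_force: 30.0
```

```bash
python3 - <<'E'
from h import *
go(.4227,.1335,.19,-6.1)
s,R,t=snap('scene'); H=hsv(s)
y=hue(H,24,34,100); y[:100]=0;y[240:]=0
for c in comps(y,8):
    v,u=np.nonzero(c)
    print(c.sum(),u.mean(),v.mean(),u.min(),u.max(),v.min(),v.max())
cv2.imwrite('pics/c3.png',cv2.resize(s['frame'][100:230,220:400],(720,520),interpolation=cv2.INTER_CUBIC)[...,::-1])
E
```

```text
t3.7 tcp [ 0.4557 -0.0471  0.1931] h96.8 tilt [ 0.008 -0.001 -1.   ] | x 0.1761 y -0.0520 z 0.0031 tw 1.796 F [0.91 0.48 0.4 ] w 0.175 j6 -1.85
10 515.5 126.0 511 520 126 126
```

View pics/c3.png

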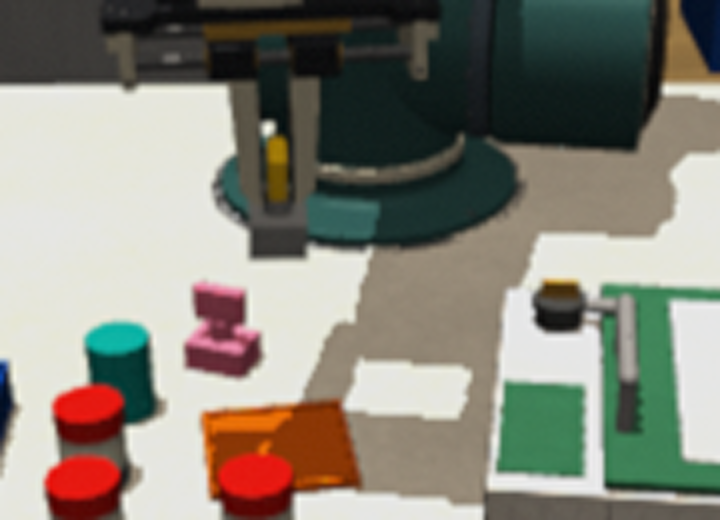

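The key hangs level in the gripper at (277,190), and the dish below it is empty. Next I turn it and carry it to the latch.

>>> move_arm:
  series:
    - {"gripper": 1,"x": 0,"y": 0,"z": 0,"twist": 0.12}
    - {"gripper": 1,"x": 0,"y": 0,"z": 0,"twist": 0.12}
    - {"gripper": 1,"x": 0,"y": 0,"z": 0,"twist": 0.12}
    - {"gripper": 1,"x": 0,"y": 0,"z": 0,"twist": 0.12}
    - {"gripper": 1,"x": 0,"y": 0,"z": 0,"twist": 0.12}
    - {"gripper": 1,"x": 0,"y": 0,"z": 0,"twist": 0.12}
    - {"gripper": 1,"x": 0,"y": 0,"z": 0,"twist": 0.12}
    - {"gripper": 1,"x": 0,"y": 0,"z": 0,"twist": 0.12}
    - {"gripper": 1,"x": 0,"y": 0,"z": 0,"twist": 0.12}
    - {"gripper": 1,"x": 0,"y": 0,"z": 0,"twist": 0.12}
    - {"gripper": 1,"x": 0,"y": 0,"z": 0,"twist": 0.12}
    - {"gripper": 1,"x": 0,"y": 0,"z": 0,"twist": 0.12}
    - {"gripper": 1,"x": 0,"y": 0,"z": 0,"twist": 0.12}
    - {"gripper": 1,"x": 0,"y": 0,"z": 0,"twist": 0.12}
    - {"gripper": 1,"x": 0,"y": 0,"z": 0,"twist": 0.12}
    - {"gripper": 1,"x": 0.035,"y": -0.01,"z": 0,"twist": 0}
    - {"gripper": 1,"x": 0.035,"y": -0.01,"z": 0,"twist": 0}
    - {"gripper": 1,"x": 0.035,"y": -0.01,"z": 0,"twist": 0}
    - {"gripper": 1,"x": 0.035,"y": -0.01,"z": 0,"twist": 0}
    - {"gripper": 1,"x": 0.035,"y": -0.01,"z": 0,"twist": 0}

```text
time: 5.38
tcp_pos: [0.4224, 0.1339, 0.1848]
tool_rot: [-0.0, 0.745, 0.667, -0.001]
ft_force: [0.8, -0.3, -1.8]
width: 0.181
grip_force: 30.0
```

>>> move_arm:
  series:
    - {"gripper": 1,"x": 0,"y": 0,"z": 0,"twist": 0}
    - {"gripper": 1,"x": 0,"y": 0,"z": 0,"twist": 0}
    - {"gripper": 1,"x": 0,"y": 0,"z": 0,"twist": 0}

```text
time: 5.63
tcp_pos: [0.4232, 0.1323, 0.1849]
tool_rot: [-0.0, 0.745, 0.667, -0.001]
ft_force: [-0.4, -0.2, -1.1]
width: 0.179
grip_force: 30.0
```

```bash
python3 - <<'E'
from h import *
Fs=[]
for i in range(4):
    s,R,t=snap('scene'); Fs.append(robot.observe()['ft_force'][2])
print(Fs); go(.4227,.1335,.19,-6.1)
cv2.imwrite('pics/c4.png',cv2.resize(s['frame'][90:240,300:460],(640,600),interpolation=cv2.INTER_CUBIC)[...,::-1])
E
```

```text
[np.float64(-0.8635478131790042), np.float64(-0.579305822646124), np.float64(-0.19135591910411254), np.float64(-1.3075712827502906)]
t5.8 tcp [0.4237 0.1315 0.1855] h-6.4 tilt [-0. -0. -1.] | x 0.0018 y -0.0012 z -0.0045 tw -0.005 F [-0.16  0.38 -1.31] w 0.181 j6 0.36
```

View pics/c4.png

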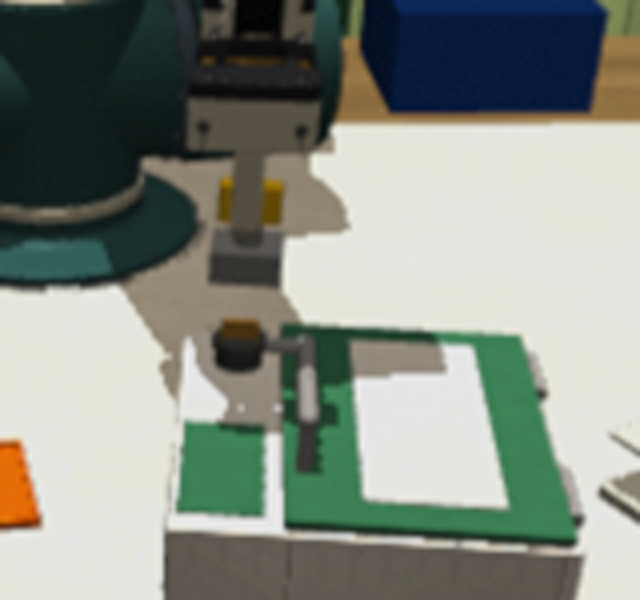

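The key is above the latch, with its foot at (246,260) over the tang at (241,330), which is on line once perspective is allowed for. I'll correct by about 2 mm and lower it.

>>> move_arm:
  series:
    - {"gripper": 1,"x": 0.0018,"y": -0.001,"z": 0.01,"twist": -0.005}
    - {"gripper": 1,"x": 0,"y": 0,"z": 0.012,"twist": 0}
    - {"gripper": 1,"x": 0,"y": 0,"z": 0.008,"twist": 0}
    - {"gripper": 1,"x": 0,"y": 0,"z": 0.003,"twist": 0}
    - {"gripper": 1,"x": 0,"y": 0,"z": 0.003,"twist": 0}
    - {"gripper": 1,"x": 0,"y": 0,"z": 0.003,"twist": 0}
    - {"gripper": 1,"x": 0,"y": 0,"z": 0,"twist": 0}

```text
time: 6.42
tcp_pos: [0.4226, 0.1343, 0.1462]
tool_rot: [-0.0, 0.743, 0.669, -0.0]
ft_force: [0.2, -1.8, -1.8]
width: 0.179
grip_force: 30.0
```

>>> move_arm:
  series:
    - {"gripper": 1,"x": 0,"y": 0,"z": 0.003,"twist": 0}
    - {"gripper": 1,"x": 0,"y": 0,"z": 0.003,"twist": 0}
    - {"gripper": 1,"x": 0,"y": 0,"z": 0.002,"twist": 0}
    - {"gripper": 1,"x": 0,"y": 0,"z": 0.001,"twist": 0}
    - {"gripper": 1,"x": 0,"y": 0,"z": 0,"twist": 0}
    - {"gripper": 1,"x": 0,"y": 0,"z": 0,"twist": 0}

```text
time: 6.92
tcp_pos: [0.4229, 0.1343, 0.1385]
tool_rot: [0.0, 0.743, 0.669, 0.0]
ft_force: [-3.3, -2.9, 9.4]
width: 0.178
grip_force: 30.1
```

```bash
python3 - <<'E'
from h import *
go(.4227,.1335,.1365,-6.1); o=robot.observe(); print(o['moment'])
E
```

```text
t6.9 tcp [0.4229 0.1343 0.1385] h-6.0 tilt [ 0.001 -0.    -1.   ] | x -0.0008 y -0.0001 z 0.0020 tw 0.001 F [-3.31 -2.92  9.44] w 0.178 j6 0.36
[-0.75622274  0.81417519  0.03485503]
```

>>> move_arm:
  series:
    - {"gripper": 1,"x": 0,"y": 0,"z": -0.0008,"twist": -0.12}
    - {"gripper": 1,"x": 0,"y": 0,"z": 0,"twist": -0.12}
    - {"gripper": 1,"x": 0,"y": 0,"z": 0,"twist": -0.12}
    - {"gripper": 1,"x": 0,"y": 0,"z": 0,"twist": -0.12}
    - {"gripper": 1,"x": 0,"y": 0,"z": 0,"twist": -0.12}
    - {"gripper": 1,"x": 0,"y": 0,"z": 0,"twist": -0.12}
    - {"gripper": 1,"x": 0,"y": 0,"z": 0,"twist": -0.12}
    - {"gripper": 1,"x": 0,"y": 0,"z": 0,"twist": -0.12}
    - {"gripper": 1,"x": 0,"y": 0,"z": 0,"twist": -0.12}
    - {"gripper": 1,"x": 0,"y": 0,"z": 0,"twist": -0.12}
    - {"gripper": 1,"x": 0,"y": 0,"z": 0,"twist": -0.12}
    - {"gripper": 1,"x": 0,"y": 0,"z": 0,"twist": -0.12}
    - {"gripper": 1,"x": 0,"y": 0,"z": 0,"twist": -0.12}
    - {"gripper": 1,"x": 0,"y": 0,"z": 0,"twist": -0.08}
    - {"gripper": 1,"x": 0,"y": 0,"z": 0,"twist": 0}
    - {"gripper": 1,"x": 0,"y": 0,"z": 0,"twist": 0}

```text
time: 8.25
tcp_pos: [0.4227, 0.1343, 0.1387]
tool_rot: [0.0, 0.019, 1.0, -0.0]
ft_force: [-2.0, -4.0, 4.9]
width: 0.177
grip_force: 30.1
```

```bash
python3 - <<'E'
from h import *
go(.4227,.1335,.1365,84); o=robot.observe(); print(o['moment'])
s,R,t=snap('scene')
cv2.imwrite('pics/c5.png',cv2.resize(s['frame'][110:240,300:460],(640,520),interpolation=cv2.INTER_CUBIC)[...,::-1])
E
```

```text
t8.2 tcp [0.4227 0.1343 0.1387] h87.8 tilt [ 0. -0. -1.] | x -0.0001 y -0.0008 z 0.0022 tw 0.066 F [-2.04 -3.98  4.86] w 0.177 j6 -1.28
[-0.75272404  0.64881958 -0.1241165 ]
```

View pics/c5.png

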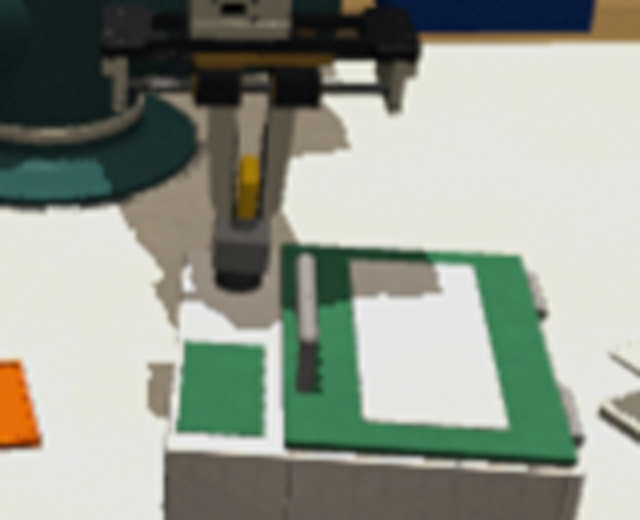

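The tongue has left the panel, so the latch is unlocked with the key at (243,240) on it. I release the key, rise, and move over the handle.

>>> move_arm:
  series:
    - {"gripper": 0,"x": 0,"y": 0,"z": 0,"twist": 0}
    - {"gripper": 0,"x": 0,"y": 0,"z": 0,"twist": 0}
    - {"gripper": 0,"x": 0,"y": 0,"z": 0,"twist": 0}
    - {"gripper": 0,"x": 0,"y": 0,"z": 0,"twist": 0}
    - {"gripper": 0,"x": 0,"y": 0,"z": -0.01,"twist": 0}
    - {"gripper": 0,"x": 0,"y": 0,"z": -0.03,"twist": 0}
    - {"gripper": 0,"x": 0,"y": 0,"z": -0.03,"twist": 0}
    - {"gripper": 0,"x": 0,"y": 0,"z": -0.03,"twist": 0.066}

```text
time: 8.97
tcp_pos: [0.4224, 0.1344, 0.2404]
tool_rot: [-0.0, 0.05, 0.999, 0.0]
ft_force: [0.8, -0.3, 0.3]
width: 0.496
grip_force: 0.0
```

```bash
python3 - <<'E'
from h import *
go(.522,.163,.112,84)
E
```

```text
t9.0 tcp [0.4224 0.1344 0.2404] h84.2 tilt [-0.  0. -1.] | x -0.0960 y 0.0388 z 0.1284 tw 0.004 F [ 0.85 -0.32  0.32] w 0.496 j6 -1.22
```

>>> move_arm:
  series:
    - {"gripper": 0,"x": -0.032,"y": 0.013,"z": 0,"twist": 0}
    - {"gripper": 0,"x": -0.032,"y": 0.013,"z": 0,"twist": 0}
    - {"gripper": 0,"x": -0.032,"y": 0.013,"z": 0,"twist": 0}
    - {"gripper": 0,"x": 0,"y": 0,"z": 0.035,"twist": 0}
    - {"gripper": 0,"x": 0,"y": 0,"z": 0.035,"twist": 0}
    - {"gripper": 0,"x": 0,"y": 0,"z": 0.03,"twist": 0}
    - {"gripper": 0,"x": 0,"y": 0,"z": 0.02,"twist": 0}
    - {"gripper": 0,"x": 0,"y": 0,"z": 0.008,"twist": 0}
    - {"gripper": 0,"x": 0,"y": 0,"z": 0,"twist": 0}
    - {"gripper": 1,"x": 0,"y": 0,"z": 0,"twist": 0}
    - {"gripper": 1,"x": 0,"y": 0,"z": 0,"twist": 0}
    - {"gripper": 1,"x": 0,"y": 0,"z": 0,"twist": 0}
    - {"gripper": 1,"x": 0,"y": 0,"z": 0,"twist": 0}
    - {"gripper": 1,"x": 0,"y": 0,"z": 0,"twist": 0}
  squeeze: 20

```text
time: 10.13
tcp_pos: [0.5225, 0.1636, 0.1113]
tool_rot: [0.001, 0.051, 0.999, 0.0]
ft_force: [0.1, -1.0, 0.5]
width: 0.188
grip_force: 0.0
```

```bash
python3 - <<'E'
from h import *
go(.522,.163,.112,84)
# arc: hinge guess in heading frame
r0=np.array([-.150,.041]);
o=robot.observe()['tcp_pos']
prev=r0
for th in np.radians(np.arange(8,96,8)):
    # along +y(tool, chest y) , z up ; r=(dy,dz) rotates so -y edge goes up
    c,s=np.cos(th),np.sin(th)
    r=np.array([r0[0]*c+r0[1]*s, -r0[0]*s+r0[1]*c])
    print(int(round(np.degrees(th))),(r-prev).round(4),(r-r0).round(3)); prev=r
E
```

```text
t10.1 tcp [0.5225 0.1636 0.1113] h84.2 tilt [ 0.001  0.    -1.   ] | x 0.0004 y -0.0006 z -0.0007 tw 0.003 F [ 0.1  -1.    0.54] w 0.188 j6 -1.21
8 [0.0072 0.0205] [0.007 0.02 ]
16 [0.0099 0.0193] [0.017 0.04 ]
24 [0.0125 0.0177] [0.03  0.057]
32 [0.0149 0.0158] [0.045 0.073]
40 [0.0169 0.0136] [0.061 0.087]
48 [0.0187 0.0111] [0.08  0.098]
56 [0.02   0.0084] [0.1   0.106]
64 [0.021  0.0055] [0.121 0.112]
72 [0.0215 0.0025] [0.143 0.114]
80 [ 0.0217 -0.0005] [0.164 0.114]
88 [ 0.0214 -0.0035] [0.186 0.11 ]
```

>>> move_arm:
  series:
    - {"gripper": 1,"x": 0,"y": 0,"z": 0,"twist": 0}
    - {"gripper": 1,"x": 0,"y": 0.003,"z": -0.01,"twist": 0}
    - {"gripper": 1,"x": 0,"y": 0.004,"z": -0.01,"twist": 0}
    - {"gripper": 1,"x": 0,"y": 0.005,"z": -0.01,"twist": 0}
    - {"gripper": 1,"x": 0,"y": 0.005,"z": -0.01,"twist": 0}
    - {"gripper": 1,"x": 0,"y": 0.006,"z": -0.009,"twist": 0}
    - {"gripper": 1,"x": 0,"y": 0.0065,"z": -0.0085,"twist": 0}
    - {"gripper": 1,"x": 0,"y": 0,"z": 0,"twist": 0}

```text
time: 10.8
tcp_pos: [0.5255, 0.1925, 0.1701]
tool_rot: [0.001, 0.051, 0.999, -0.001]
ft_force: [-4.1, -12.3, 11.1]
width: 0.121
grip_force: 20.0
```

```bash
python3 - <<'E'
from h import *
go(.522,.163,.112,84)
E
```

```text
t10.8 tcp [0.5255 0.1925 0.1701] h84.1 tilt [ 0.001 -0.002 -1.   ] | x 0.0004 y -0.0297 z 0.0581 tw 0.003 F [ -4.11 -12.26  11.11] w 0.121 j6 -1.16
```

```bash
python3 - <<'E'
from h import *
r0=np.array([-.151,.034]); prev=np.array([.0297,.0588])
for d in (24,32,40,48,56,64,72,80,88,92):
    th=np.radians(d);c,s=np.cos(th),np.sin(th)
    r=np.array([r0[0]*c+r0[1]*s, -r0[0]*s+r0[1]*c])-r0
    print(d,(r-prev).round(4),r.round(4)); prev=r
E
```

```text
24 [-0.0028 -0.0003] [0.0269 0.0585]
32 [0.0141 0.0164] [0.041  0.0749]
40 [0.0162 0.0143] [0.0572 0.0891]
48 [0.018  0.0119] [0.0752 0.101 ]
56 [0.0195 0.0092] [0.0947 0.1102]
64 [0.0206 0.0064] [0.1154 0.1166]
72 [0.0213 0.0035] [0.1367 0.1201]
80 [0.0216 0.0005] [0.1583 0.1206]
88 [ 0.0214 -0.0025] [0.1797 0.1181]
92 [ 0.0105 -0.0024] [0.1902 0.1157]
```

>>> move_arm:
  series:
    - {"gripper": 1,"x": 0,"y": -0.002,"z": -0.001,"twist": 0}
    - {"gripper": 1,"x": 0,"y": 0.006,"z": -0.0085,"twist": 0}
    - {"gripper": 1,"x": 0,"y": 0.007,"z": -0.008,"twist": 0}
    - {"gripper": 1,"x": 0,"y": 0.0075,"z": -0.0075,"twist": 0}
    - {"gripper": 1,"x": 0,"y": 0.008,"z": -0.0065,"twist": 0}
    - {"gripper": 1,"x": 0,"y": 0,"z": 0,"twist": 0}

```text
time: 11.3
tcp_pos: [0.5281, 0.2209, 0.1985]
tool_rot: [-0.0, 0.05, 0.999, 0.001]
ft_force: [8.0, 9.8, -12.9]
width: 0.121
grip_force: 20.0
```

```bash
python3 - <<'E'
from h import *
go(.522,.163,.112,84)
E
```

```text
t11.3 tcp [0.5281 0.2209 0.1985] h84.2 tilt [-0.     0.002 -1.   ] | x 0.0000 y -0.0582 z 0.0865 tw 0.004 F [  7.96   9.79 -12.88] w 0.121 j6 -1.12
```

>>> move_arm:
  series:
    - {"gripper": 1,"x": 0,"y": 0.001,"z": 0.001,"twist": 0}
    - {"gripper": 1,"x": 0,"y": 0.009,"z": -0.006,"twist": 0}
    - {"gripper": 1,"x": 0,"y": 0.0095,"z": -0.0055,"twist": 0}
    - {"gripper": 1,"x": 0,"y": 0.0097,"z": -0.0047,"twist": 0}
    - {"gripper": 1,"x": 0,"y": 0.01,"z": -0.004,"twist": 0}
    - {"gripper": 1,"x": 0,"y": 0,"z": 0,"twist": 0}

```text
time: 11.8
tcp_pos: [0.5323, 0.259, 0.2197]
tool_rot: [0.001, 0.051, 0.999, 0.0]
ft_force: [1.8, -1.6, 8.1]
width: 0.12
grip_force: 20.0
```

```bash
python3 - <<'E'
from h import *
go(.522,.163,.112,84)
E
```

```text
t11.8 tcp [0.5323 0.259  0.2197] h84.2 tilt [ 0.001  0.    -1.   ] | x 0.0002 y -0.0965 z 0.1077 tw 0.003 F [ 1.81 -1.57  8.1 ] w 0.120 j6 -1.06
```

>>> move_arm:
  series:
    - {"gripper": 1,"x": 0,"y": 0.0103,"z": -0.0042,"twist": 0}
    - {"gripper": 1,"x": 0,"y": 0.0105,"z": -0.003,"twist": 0}
    - {"gripper": 1,"x": 0,"y": 0.0106,"z": -0.0022,"twist": 0}
    - {"gripper": 1,"x": 0,"y": 0.0107,"z": -0.0015,"twist": 0}
    - {"gripper": 1,"x": 0,"y": 0,"z": 0,"twist": 0}

```text
time: 12.22
tcp_pos: [0.5367, 0.3008, 0.2296]
tool_rot: [0.001, 0.051, 0.999, 0.0]
ft_force: [4.9, 0.5, 0.9]
width: 0.121
grip_force: 20.0
```

```bash
python3 - <<'E'
from h import *
go(.522,.163,.112,84)
E
```

```text
t12.2 tcp [0.5367 0.3008 0.2296] h84.2 tilt [ 0.001  0.    -1.   ] | x 0.0002 y -0.1386 z 0.1176 tw 0.003 F [4.87 0.48 0.93] w 0.121 j6 -1.00
```

>>> move_arm:
  series:
    - {"gripper": 1,"x": 0,"y": 0.0108,"z": -0.0005,"twist": 0}
    - {"gripper": 1,"x": 0,"y": 0.0108,"z": 0.0003,"twist": 0}
    - {"gripper": 1,"x": 0,"y": 0.0107,"z": 0.001,"twist": 0}
    - {"gripper": 1,"x": 0,"y": 0.0107,"z": 0.0018,"twist": 0}
    - {"gripper": 1,"x": 0,"y": 0.0105,"z": 0.0024,"twist": 0}
    - {"gripper": 1,"x": 0,"y": 0,"z": 0,"twist": 0}
    - {"gripper": 1,"x": 0,"y": 0,"z": 0,"twist": 0}
    - {"gripper": 1,"x": 0,"y": 0,"z": 0,"twist": 0}

```text
time: 12.88
tcp_pos: [0.542, 0.3536, 0.2246]
tool_rot: [0.0, 0.051, 0.999, 0.001]
ft_force: [5.3, 3.9, 0.9]
width: 0.121
grip_force: 20.0
```

```bash
python3 - <<'E'
from h import *
go(.522,.163,.112,84)
s,R,t=snap('scene')
cv2.imwrite('pics/c6.png',cv2.resize(s['frame'][60:260,280:500],(660,600),interpolation=cv2.INTER_CUBIC)[...,::-1])
E
```

```text
t12.9 tcp [0.542  0.3536 0.2246] h84.2 tilt [ 0.001  0.001 -1.   ] | x -0.0001 y -0.1917 z 0.1126 tw 0.003 F [5.33 3.9  0.85] w 0.121 j6 -0.93
```

View pics/c6.png

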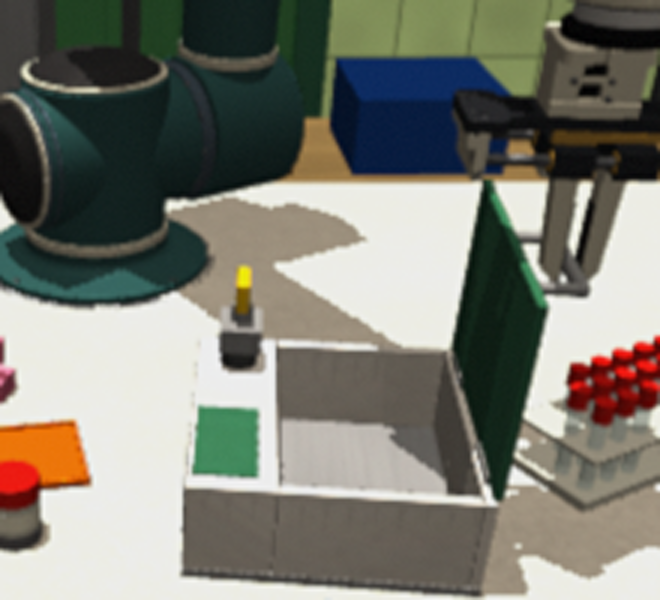

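The panel stands upright at (505,330), slightly past vertical. The key stands on the latch at (243,310) and the pit is open. I let go, rise, and re-measure the cans and the force zero.

>>> move_arm:
  series:
    - {"gripper": 0.55,"x": 0,"y": 0,"z": 0,"twist": 0}
    - {"gripper": 0.55,"x": 0,"y": 0,"z": 0,"twist": 0}
    - {"gripper": 0.55,"x": 0,"y": 0,"z": 0,"twist": 0}
    - {"gripper": 0.55,"x": 0,"y": 0,"z": -0.01,"twist": 0}
    - {"gripper": 0.55,"x": 0,"y": 0,"z": -0.02,"twist": 0}
    - {"gripper": 0.55,"x": 0,"y": 0,"z": -0.03,"twist": 0}
    - {"gripper": 0.55,"x": 0,"y": 0,"z": -0.03,"twist": 0}
    - {"gripper": 0.55,"x": 0,"y": 0,"z": 0,"twist": 0}
    - {"gripper": 0.55,"x": 0,"y": 0,"z": 0,"twist": 0}

```text
time: 13.68
tcp_pos: [0.5419, 0.3535, 0.3171]
tool_rot: [0.001, 0.051, 0.999, 0.001]
ft_force: [1.2, -0.5, -1.7]
width: 0.226
grip_force: 0.0
```

```bash
cat >> h.py <<'E'
def weigh(n=12):
    F=[]
    for i in range(n): optics.snapshot('top'); F.append(robot.observe()['ft_force'][2])
    print('Fz mean %.3f sd %.2f'%(np.mean(F),np.std(F)))
E
python3 - <<'E'
from h import *
weigh(10)
s,R,t=snap('top')
for c in cans(s,R,t): print(c)
H=hsv(s); m=hue(H,80,95,100); 
for c in comps(m,100): print('turq',proj(s,R,t,c,.06).mean(0))
go(.6646,-.1546,.3)
E
```

```text
Fz mean -0.266 sd 0.49
(array([0.7578, 0.8477]), 0.087, 1575)
(array([ 0.6646, -0.1546]), 0.0227, 239)
(array([ 0.5577, -0.058 ]), 0.0225, 237)
(array([ 0.561 , -0.1615]), 0.0231, 242)
(array([ 0.4795, -0.1719]), 0.0228, 245)
turq [ 0.3932484  -0.16546066]
turq [0.15883888 0.31950618]
t14.2 tcp [0.5415 0.3533 0.3143] h84.2 tilt [-0. -0. -1.] | x -0.1740 y -0.4927 z 0.0143 tw 0.000 F [-0.33 -0.02 -0.12] w 0.227 j6 -0.93
```

>>> move_arm:
  series:
    - {"gripper": -0.33,"x": -0.0058,"y": -0.0407,"z": 0,"twist": 0}
    - {"gripper": -0.33,"x": -0.0058,"y": -0.0407,"z": 0,"twist": 0}
    - {"gripper": -0.33,"x": -0.0058,"y": -0.0407,"z": 0,"twist": 0}
    - {"gripper": -0.33,"x": -0.0058,"y": -0.0407,"z": 0,"twist": 0}
    - {"gripper": -0.33,"x": -0.0058,"y": -0.0407,"z": 0,"twist": 0}
    - {"gripper": -0.33,"x": -0.0058,"y": -0.0407,"z": 0,"twist": 0}
    - {"gripper": -0.33,"x": -0.0058,"y": -0.0407,"z": 0,"twist": 0}
    - {"gripper": -0.33,"x": -0.0058,"y": -0.0407,"z": 0,"twist": 0}
    - {"gripper": -0.33,"x": -0.0058,"y": -0.0407,"z": 0,"twist": 0}
    - {"gripper": -0.33,"x": -0.0058,"y": -0.0407,"z": 0,"twist": 0}

```text
time: 15.07
tcp_pos: [0.5575, -0.0595, 0.3148]
tool_rot: [0.0, 0.051, 0.999, -0.0]
ft_force: [0.8, 1.1, -0.1]
width: 0.666
grip_force: 0.0
```

>>> move_arm:
  series:
    - {"gripper": -0.33,"x": 0,"y": 0,"z": 0.01,"twist": 0.121}
    - {"gripper": -0.33,"x": 0,"y": 0,"z": 0.015,"twist": 0.121}
    - {"gripper": -0.33,"x": 0,"y": 0,"z": 0.015,"twist": 0.121}
    - {"gripper": -0.33,"x": 0,"y": 0,"z": 0.015,"twist": 0.121}
    - {"gripper": -0.33,"x": 0,"y": 0,"z": 0.015,"twist": 0.121}
    - {"gripper": -0.33,"x": 0,"y": 0,"z": 0.015,"twist": 0.121}
    - {"gripper": -0.33,"x": 0,"y": 0,"z": 0.015,"twist": 0.121}
    - {"gripper": -0.33,"x": 0,"y": 0,"z": 0.015,"twist": 0.121}
    - {"gripper": -0.33,"x": 0,"y": 0,"z": 0.015,"twist": 0.121}
    - {"gripper": -0.33,"x": 0,"y": 0,"z": 0.015,"twist": 0.121}
    - {"gripper": -0.33,"x": 0,"y": 0,"z": 0.015,"twist": 0.121}
    - {"gripper": -0.33,"x": 0,"y": 0,"z": 0.015,"twist": 0.121}
    - {"gripper": -0.33,"x": 0,"y": 0,"z": 0.015,"twist": 0.121}
    - {"gripper": -0.33,"x": 0,"y": 0,"z": 0,"twist": 0}
    - {"gripper": -0.33,"x": 0,"y": 0,"z": 0,"twist": 0}

```text
time: 16.32
tcp_pos: [0.5576, -0.0575, 0.1244]
tool_rot: [-0.0, 0.742, 0.671, -0.0]
ft_force: [0.4, 0.2, -0.0]
width: 0.665
grip_force: 0.0
```

```bash
python3 - <<'E'
from h import *
go(.5577,-.058,.024,-6.1)
E
```

```text
t16.3 tcp [ 0.5576 -0.0575  0.1244] h-5.7 tilt [-0.001  0.    -1.   ] | x -0.0005 y 0.0001 z 0.1004 tw 0.006 F [ 0.36  0.18 -0.04] w 0.665 j6 -0.05
```

>>> move_arm:
  series:
    - {"gripper": -0.33,"x": -0.0005,"y": 0,"z": 0.035,"twist": 0}
    - {"gripper": -0.33,"x": 0,"y": 0,"z": 0.035,"twist": 0}
    - {"gripper": -0.33,"x": 0,"y": 0,"z": 0.02,"twist": 0}
    - {"gripper": -0.33,"x": 0,"y": 0,"z": 0.01,"twist": 0}
    - {"gripper": 0.4,"x": 0,"y": 0,"z": 0,"twist": 0}
    - {"gripper": 0.4,"x": 0,"y": 0,"z": 0,"twist": 0}
    - {"gripper": 0.4,"x": 0,"y": 0,"z": 0,"twist": 0}
    - {"gripper": 0.4,"x": 0,"y": 0,"z": 0,"twist": 0}
    - {"gripper": 0.4,"x": 0,"y": 0,"z": -0.01,"twist": 0}
    - {"gripper": 0.4,"x": 0,"y": 0,"z": -0.03,"twist": 0}
    - {"gripper": 0.4,"x": 0,"y": 0,"z": -0.035,"twist": 0}
    - {"gripper": 0.4,"x": 0,"y": 0,"z": -0.035,"twist": 0}
    - {"gripper": 0.4,"x": 0,"y": 0,"z": -0.02,"twist": 0}
    - {"gripper": 0.4,"x": 0,"y": 0,"z": -0.01,"twist": 0}
    - {"gripper": 0.4,"x": 0,"y": 0,"z": 0,"twist": 0}
    - {"gripper": 0.4,"x": 0,"y": 0,"z": 0,"twist": 0}
  squeeze: 25

```text
time: 17.65
tcp_pos: [0.5577, -0.0579, 0.1641]
tool_rot: [-0.0, 0.743, 0.669, -0.0]
ft_force: [-0.7, -0.5, -3.0]
width: 0.492
grip_force: 25.0
```

```bash
cat >> h.py <<'E'
L=np.array([.4227,.1338]); a=np.radians(-6.1); C=lambda x,y: L+np.array([(x+.075)*np.cos(a)-(y+.078)*np.sin(a),(x+.075)*np.sin(a)+(y+.078)*np.cos(a)])
b_=np.radians(3.07); T=lambda x,y: np.array([.5057,-.3102])+np.array([x*np.cos(b_)-y*np.sin(b_),x*np.sin(b_)+y*np.cos(b_)])
E
python3 - <<'E'
from h import *
weigh(12)
for p in((-50,0),(-50,58),(50,0),(50,58)): print('chest',p,C(p[0]/1e3,p[1]/1e3).round(4))
for p in((-70,30),(-70,-30),(30,30),(30,-30)): print('tray',p,T(p[0]/1e3,p[1]/1e3).round(4))
go(*C(.05,0),.18,-6.1); go(*T(-.07,.0),.15,-6.1)
E
```

```text
Fz mean -2.505 sd 0.62
chest (-50, 0) [0.4558 0.2087]
chest (-50, 58) [0.462  0.2664]
chest (50, 0) [0.5553 0.1981]
chest (50, 58) [0.5614 0.2557]
tray (-70, 30) [ 0.4342 -0.284 ]
tray (-70, -30) [ 0.4374 -0.3439]
tray (30, 30) [ 0.5341 -0.2786]
tray (30, -30) [ 0.5373 -0.3386]
t18.2 tcp [ 0.5579 -0.058   0.1645] h-6.0 tilt [-0.  0. -1.] | x 0.2543 y -0.0298 z -0.0155 tw 0.002 F [ 0.01  0.02 -2.15] w 0.490 j6 -0.05
t18.2 tcp [ 0.5579 -0.058   0.1645] h-6.0 tilt [-0.  0. -1.] | x -0.2675 y -0.0942 z 0.0145 tw 0.002 F [ 0.01  0.02 -2.15] w 0.490 j6 -0.05
```

Can 1 weighs about 228 g, so it is loaded and goes in the chest at slot (50,58).

>>> move_arm:
  series:
    - {"gripper": 0.4,"x": 0.039,"y": -0.0037,"z": 0,"twist": 0}
    - {"gripper": 0.4,"x": 0.039,"y": -0.0037,"z": 0,"twist": 0}
    - {"gripper": 0.4,"x": 0.039,"y": -0.0037,"z": 0,"twist": 0}
    - {"gripper": 0.4,"x": 0.039,"y": -0.0037,"z": 0,"twist": 0}
    - {"gripper": 0.4,"x": 0.039,"y": -0.0037,"z": 0,"twist": 0}
    - {"gripper": 0.4,"x": 0.039,"y": -0.0037,"z": 0,"twist": 0}
    - {"gripper": 0.4,"x": 0.039,"y": -0.0037,"z": 0,"twist": 0}
    - {"gripper": 0.4,"x": 0.039,"y": -0.0037,"z": 0,"twist": 0}
    - {"gripper": 0.4,"x": 0,"y": 0,"z": 0,"twist": 0}
    - {"gripper": 0.4,"x": 0,"y": 0,"z": 0,"twist": 0}
    - {"gripper": 0.4,"x": 0,"y": 0,"z": 0.03,"twist": 0}
    - {"gripper": 0.4,"x": 0,"y": 0,"z": 0.03,"twist": 0}
    - {"gripper": 0.4,"x": 0,"y": 0,"z": 0.03,"twist": 0}
    - {"gripper": 0.4,"x": 0,"y": 0,"z": 0.02,"twist": 0}
    - {"gripper": 0.4,"x": 0,"y": 0,"z": 0.01,"twist": 0}
    - {"gripper": 0.4,"x": 0,"y": 0,"z": 0.006,"twist": 0}
    - {"gripper": 0.4,"x": 0,"y": 0,"z": 0,"twist": 0}

```text
time: 19.67
tcp_pos: [0.5608, 0.2547, 0.0382]
tool_rot: [-0.0, 0.743, 0.669, -0.0]
ft_force: [-1.1, -0.3, -2.5]
width: 0.49
grip_force: 25.0
```

```bash
python3 - <<'E'
from h import *
go(*C(.05,.058),.032,-6.1)
E
```

```text
t19.7 tcp [0.5608 0.2547 0.0382] h-6.0 tilt [-0.001 -0.    -1.   ] | x 0.0011 y 0.0005 z 0.0062 tw 0.002 F [-1.12 -0.28 -2.47] w 0.490 j6 0.49
```

>>> move_arm:
  series:
    - {"gripper": 0.4,"x": 0,"y": 0,"z": 0.003,"twist": 0}
    - {"gripper": 0.4,"x": 0,"y": 0,"z": 0.003,"twist": 0}
    - {"gripper": 0.4,"x": 0,"y": 0,"z": 0,"twist": 0}
    - {"gripper": -0.2,"x": 0,"y": 0,"z": 0,"twist": 0}
    - {"gripper": -0.2,"x": 0,"y": 0,"z": 0,"twist": 0}
    - {"gripper": -0.2,"x": 0,"y": 0,"z": 0,"twist": 0}
    - {"gripper": -0.2,"x": 0,"y": 0,"z": -0.02,"twist": 0}
    - {"gripper": -0.2,"x": 0,"y": 0,"z": -0.03,"twist": 0}
    - {"gripper": -0.2,"x": 0,"y": 0,"z": -0.035,"twist": 0}
    - {"gripper": -0.2,"x": 0,"y": 0,"z": -0.035,"twist": 0}
    - {"gripper": -0.33,"x": 0,"y": 0,"z": -0.035,"twist": 0}
    - {"gripper": -0.33,"x": -0.03,"y": 0,"z": 0,"twist": 0}
    - {"gripper": -0.33,"x": 0,"y": 0,"z": 0,"twist": 0}

```text
time: 20.75
tcp_pos: [0.5583, 0.2235, 0.1905]
tool_rot: [0.001, 0.743, 0.669, 0.002]
ft_force: [0.1, 0.1, 0.1]
width: 0.665
grip_force: 0.0
```

```bash
python3 - <<'E'
from h import *
weigh(6)
s,R,t=snap('top')
for c in cans(s,R,t): print(c)
cv2.imwrite('pics/c7.png',cv2.resize(s['frame'][100:290,180:480],(800,507))[...,::-1])
go(.561,-.1615,.12,-6.1)
E
```

```text
Fz mean -0.066 sd 0.67
(array([0.6958, 0.8422]), 0.1492, 3059)
(array([ 0.6641, -0.1542]), 0.0234, 240)
(array([ 0.5607, -0.1619]), 0.0229, 240)
(array([ 0.4795, -0.1719]), 0.0228, 245)
(array([0.4504, 0.7578]), 0.0209, 162)
t21.1 tcp [0.5576 0.226  0.1869] h-5.9 tilt [-0.001 -0.    -1.   ] | x -0.3850 y 0.0446 z 0.0669 tw 0.003 F [-0.06  0.02 -0.5 ] w 0.665 j6 0.45
```

View pics/c7.png

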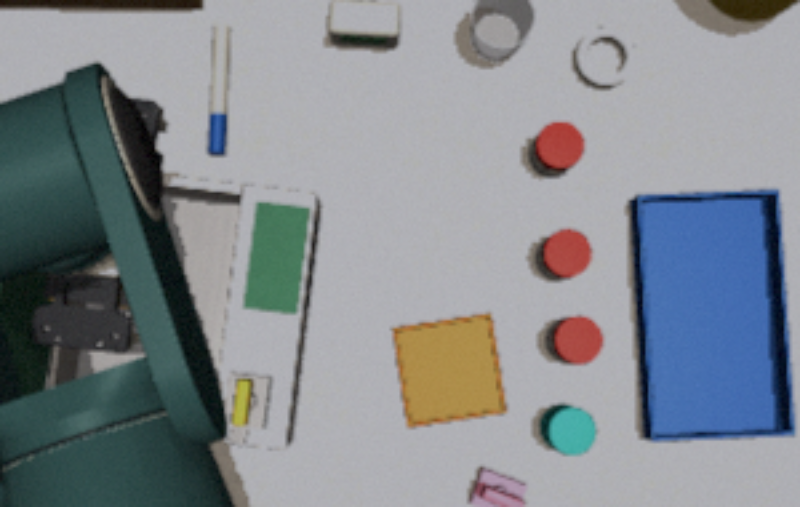

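Three cans remain at crop pixels (558,146), (566,253) and (577,340), and the key is upright on the latch at (245,402). The arm hides the placed can, so I'll check it later. Next is the middle can.

>>> move_arm:
  series:
    - {"gripper": -0.33,"x": -0.0385,"y": 0.0045,"z": 0,"twist": 0}
    - {"gripper": -0.33,"x": -0.0385,"y": 0.0045,"z": 0,"twist": 0}
    - {"gripper": -0.33,"x": -0.0385,"y": 0.0045,"z": 0,"twist": 0}
    - {"gripper": -0.33,"x": -0.0385,"y": 0.0045,"z": 0,"twist": 0}
    - {"gripper": -0.33,"x": -0.0385,"y": 0.0045,"z": 0,"twist": 0}
    - {"gripper": -0.33,"x": -0.0385,"y": 0.0045,"z": 0,"twist": 0}
    - {"gripper": -0.33,"x": -0.0385,"y": 0.0045,"z": 0,"twist": 0}
    - {"gripper": -0.33,"x": -0.0385,"y": 0.0045,"z": 0.01,"twist": 0}
    - {"gripper": -0.33,"x": -0.0385,"y": 0.0045,"z": 0.025,"twist": 0}
    - {"gripper": -0.33,"x": -0.0385,"y": 0.0045,"z": 0.03,"twist": 0}
    - {"gripper": -0.33,"x": 0,"y": 0,"z": 0,"twist": 0}
    - {"gripper": -0.33,"x": 0,"y": 0,"z": 0,"twist": 0}

```text
time: 22.1
tcp_pos: [0.5617, -0.1533, 0.1276]
tool_rot: [-0.001, 0.744, 0.669, -0.001]
ft_force: [0.1, 0.1, 0.4]
width: 0.663
grip_force: 0.0
```

```bash
python3 - <<'E'
from h import *
go(.5608,-.1617,.024,-6.1)
E
```

```text
t22.1 tcp [ 0.5617 -0.1533  0.1276] h-6.1 tilt [-0.003  0.001 -1.   ] | x -0.0085 y 0.0000 z 0.1036 tw 0.000 F [0.06 0.13 0.38] w 0.663 j6 -0.20
```

>>> move_arm:
  series:
    - {"gripper": -0.33,"x": -0.0075,"y": 0,"z": 0.02,"twist": 0}
    - {"gripper": -0.33,"x": 0,"y": 0,"z": 0.025,"twist": 0}
    - {"gripper": -0.33,"x": 0,"y": 0,"z": 0.03,"twist": 0}
    - {"gripper": -0.33,"x": 0,"y": 0,"z": 0.02,"twist": 0}
    - {"gripper": -0.33,"x": 0,"y": 0,"z": 0.008,"twist": 0}
    - {"gripper": 0.4,"x": 0,"y": 0,"z": 0,"twist": 0}
    - {"gripper": 0.4,"x": 0,"y": 0,"z": 0,"twist": 0}
    - {"gripper": 0.4,"x": 0,"y": 0,"z": 0,"twist": 0}
    - {"gripper": 0.4,"x": 0,"y": 0,"z": 0,"twist": 0}
    - {"gripper": 0.4,"x": 0,"y": 0,"z": -0.01,"twist": 0}
    - {"gripper": 0.4,"x": 0,"y": 0,"z": -0.03,"twist": 0}
    - {"gripper": 0.4,"x": 0,"y": 0,"z": -0.035,"twist": 0}
    - {"gripper": 0.4,"x": 0,"y": 0,"z": -0.035,"twist": 0}
    - {"gripper": 0.4,"x": 0,"y": 0,"z": -0.02,"twist": 0}
    - {"gripper": 0.4,"x": 0,"y": 0,"z": -0.01,"twist": 0}
    - {"gripper": 0.4,"x": 0,"y": 0,"z": 0,"twist": 0}
    - {"gripper": 0.4,"x": 0,"y": 0,"z": 0,"twist": 0}

```text
time: 23.52
tcp_pos: [0.5614, -0.1599, 0.1659]
tool_rot: [-0.0, 0.743, 0.669, -0.0]
ft_force: [-1.2, 0.0, -3.0]
width: 0.492
grip_force: 25.0
```

```bash
python3 - <<'E'
from h import *
weigh(12)
go(*C(.05,-.005),.18,-6.1); go(*T(-.06,.0),.045,-6.1);
s,R,t=snap('top')
for c in cans(s,R,t): print(c)
E
```

```text
Fz mean -2.371 sd 0.38
t24.1 tcp [ 0.5616 -0.1599  0.1664] h-6.0 tilt [-0.  0. -1.] | x 0.3503 y -0.0443 z -0.0136 tw 0.002 F [ 0.08  0.23 -2.45] w 0.486 j6 -0.22
t24.1 tcp [ 0.5616 -0.1599  0.1664] h-6.0 tilt [-0.  0. -1.] | x -0.1649 y -0.0988 z 0.1214 tw 0.002 F [ 0.08  0.23 -2.45] w 0.486 j6 -0.22
(array([0.6932, 0.8459]), 0.1515, 3079)
(array([0.5626, 0.2548]), 0.0237, 255)
(array([0.4501, 0.7579]), 0.0209, 166)
```

The second can weighs about 222 g, so it is loaded and goes in the chest at (50,-5). The first can is confirmed at chest (50,58).

>>> move_arm:
  series:
    - {"gripper": 0.4,"x": 0.039,"y": -0.0049,"z": 0,"twist": 0}
    - {"gripper": 0.4,"x": 0.039,"y": -0.0049,"z": 0,"twist": 0}
    - {"gripper": 0.4,"x": 0.039,"y": -0.0049,"z": 0,"twist": 0}
    - {"gripper": 0.4,"x": 0.039,"y": -0.0049,"z": 0,"twist": 0}
    - {"gripper": 0.4,"x": 0.039,"y": -0.0049,"z": 0,"twist": 0}
    - {"gripper": 0.4,"x": 0.039,"y": -0.0049,"z": 0,"twist": 0}
    - {"gripper": 0.4,"x": 0.039,"y": -0.0049,"z": 0,"twist": 0}
    - {"gripper": 0.4,"x": 0.039,"y": -0.0049,"z": 0,"twist": 0}
    - {"gripper": 0.4,"x": 0.039,"y": -0.0049,"z": 0,"twist": 0}
    - {"gripper": 0.4,"x": 0,"y": 0,"z": 0,"twist": 0}
    - {"gripper": 0.4,"x": 0,"y": 0,"z": 0,"twist": 0}
    - {"gripper": 0.4,"x": 0,"y": 0,"z": 0.02,"twist": 0}
    - {"gripper": 0.4,"x": 0,"y": 0,"z": 0,"twist": 0}

```text
time: 25.25
tcp_pos: [0.5533, 0.1927, 0.1436]
tool_rot: [-0.001, 0.743, 0.669, -0.002]
ft_force: [-0.8, -1.2, -3.7]
width: 0.487
grip_force: 25.0
```

```bash
python3 - <<'E'
from h import *
go(*C(.05,-.005),.033,-6.1)
E
```

```text
t25.2 tcp [0.5533 0.1927 0.1436] h-6.0 tilt [-0.003 -0.001 -1.   ] | x 0.0005 y 0.0014 z 0.1106 tw 0.002 F [-0.83 -1.21 -3.69] w 0.487 j6 0.40
```

>>> move_arm:
  series:
    - {"gripper": 0.4,"x": 0.0005,"y": 0.001,"z": 0.03,"twist": 0}
    - {"gripper": 0.4,"x": 0,"y": 0,"z": 0.03,"twist": 0}
    - {"gripper": 0.4,"x": 0,"y": 0,"z": 0.025,"twist": 0}
    - {"gripper": 0.4,"x": 0,"y": 0,"z": 0.015,"twist": 0}
    - {"gripper": 0.4,"x": 0,"y": 0,"z": 0.007,"twist": 0}
    - {"gripper": 0.4,"x": 0,"y": 0,"z": 0.003,"twist": 0}
    - {"gripper": 0.4,"x": 0,"y": 0,"z": 0,"twist": 0}
    - {"gripper": 0.4,"x": 0,"y": 0,"z": 0,"twist": 0}
    - {"gripper": -0.2,"x": 0,"y": 0,"z": 0,"twist": 0}
    - {"gripper": -0.2,"x": 0,"y": 0,"z": 0,"twist": 0}
    - {"gripper": -0.2,"x": 0,"y": 0,"z": 0,"twist": 0}
    - {"gripper": -0.2,"x": 0,"y": 0,"z": -0.02,"twist": 0}
    - {"gripper": -0.2,"x": 0,"y": 0,"z": -0.03,"twist": 0}
    - {"gripper": -0.2,"x": 0,"y": 0,"z": -0.035,"twist": 0}
    - {"gripper": -0.2,"x": 0,"y": 0,"z": -0.035,"twist": 0}
    - {"gripper": -0.33,"x": 0,"y": 0,"z": -0.03,"twist": 0}
    - {"gripper": -0.33,"x": -0.03,"y": 0,"z": 0,"twist": 0}
    - {"gripper": -0.33,"x": -0.035,"y": 0,"z": 0,"twist": 0}
    - {"gripper": -0.33,"x": -0.035,"y": 0,"z": 0,"twist": 0}
    - {"gripper": -0.33,"x": 0,"y": 0,"z": 0,"twist": 0}

```text
time: 26.92
tcp_pos: [0.5445, 0.0906, 0.1872]
tool_rot: [0.001, 0.744, 0.668, 0.0]
ft_force: [0.1, -0.1, 0.1]
width: 0.663
grip_force: 0.0
```

```bash
python3 - <<'E'
from h import *
s,R,t=snap('top')
for c in cans(s,R,t): print(c)
go(.4795,-.1719,.11,-6.1)
go(.6643,-.1544,.11,-6.1)
E
```

```text
(array([0.6958, 0.8447]), 0.149, 3040)
(array([ 0.6645, -0.1547]), 0.0228, 239)
(array([ 0.4795, -0.1719]), 0.0228, 245)
(array([0.4504, 0.7578]), 0.0209, 162)
t27.0 tcp [0.5447 0.0925 0.1871] h-6.1 tilt [ 0.001 -0.    -1.   ] | x -0.2698 y -0.0368 z 0.0771 tw -0.000 F [-0.01  0.65  0.23] w 0.665 j6 0.23
t27.0 tcp [0.5447 0.0925 0.1871] h-6.1 tilt [ 0.001 -0.    -1.   ] | x -0.2328 y 0.1451 z 0.0771 tw -0.000 F [-0.01  0.65  0.23] w 0.665 j6 0.23
```

>>> move_arm:
  series:
    - {"gripper": -0.33,"x": -0.0338,"y": -0.0046,"z": 0,"twist": 0}
    - {"gripper": -0.33,"x": -0.0338,"y": -0.0046,"z": 0,"twist": 0}
    - {"gripper": -0.33,"x": -0.0338,"y": -0.0046,"z": 0,"twist": 0}
    - {"gripper": -0.33,"x": -0.0338,"y": -0.0046,"z": 0,"twist": 0}
    - {"gripper": -0.33,"x": -0.0338,"y": -0.0046,"z": 0,"twist": 0}
    - {"gripper": -0.33,"x": -0.0338,"y": -0.0046,"z": 0.01,"twist": 0}
    - {"gripper": -0.33,"x": -0.0338,"y": -0.0046,"z": 0.03,"twist": 0}
    - {"gripper": -0.33,"x": -0.0338,"y": -0.0046,"z": 0.03,"twist": 0}
    - {"gripper": -0.33,"x": 0,"y": 0,"z": 0,"twist": 0}
    - {"gripper": -0.33,"x": 0,"y": 0,"z": 0,"twist": 0}
    - {"gripper": -0.33,"x": 0,"y": 0,"z": 0,"twist": 0}

```text
time: 27.88
tcp_pos: [0.4821, -0.1644, 0.1222]
tool_rot: [0.0, 0.743, 0.669, 0.0]
ft_force: [-0.4, -0.0, -0.1]
width: 0.663
grip_force: 0.0
```

```bash
python3 - <<'E'
from h import *
go(.4795,-.1719,.024,-6.1)
E
```

```text
t27.9 tcp [ 0.4821 -0.1644  0.1222] h-6.0 tilt [ 0.001  0.    -1.   ] | x -0.0077 y -0.0018 z 0.0982 tw 0.002 F [-0.37 -0.   -0.08] w 0.663 j6 -0.27
```

>>> move_arm:
  series:
    - {"gripper": -0.33,"x": -0.0075,"y": -0.0018,"z": 0.015,"twist": 0}
    - {"gripper": -0.33,"x": 0,"y": 0,"z": 0.025,"twist": 0}
    - {"gripper": -0.33,"x": 0,"y": 0,"z": 0.03,"twist": 0}
    - {"gripper": -0.33,"x": 0,"y": 0,"z": 0.02,"twist": 0}
    - {"gripper": -0.33,"x": 0,"y": 0,"z": 0.008,"twist": 0}
    - {"gripper": 0.4,"x": 0,"y": 0,"z": 0,"twist": 0}
    - {"gripper": 0.4,"x": 0,"y": 0,"z": 0,"twist": 0}
    - {"gripper": 0.4,"x": 0,"y": 0,"z": 0,"twist": 0}
    - {"gripper": 0.4,"x": 0,"y": 0,"z": 0,"twist": 0}
    - {"gripper": 0.4,"x": 0,"y": 0,"z": -0.01,"twist": 0}
    - {"gripper": 0.4,"x": 0,"y": 0,"z": -0.03,"twist": 0}
    - {"gripper": 0.4,"x": 0,"y": 0,"z": -0.035,"twist": 0}
    - {"gripper": 0.4,"x": 0,"y": 0,"z": -0.035,"twist": 0}
    - {"gripper": 0.4,"x": 0,"y": 0,"z": -0.02,"twist": 0}
    - {"gripper": 0.4,"x": 0,"y": 0,"z": -0.01,"twist": 0}
    - {"gripper": 0.4,"x": 0,"y": 0,"z": 0,"twist": 0}
    - {"gripper": 0.4,"x": 0,"y": 0,"z": 0,"twist": 0}

```text
time: 29.3
tcp_pos: [0.4787, -0.1722, 0.163]
tool_rot: [-0.0, 0.743, 0.669, -0.0]
ft_force: [-0.4, 0.1, -3.1]
width: 0.493
grip_force: 25.0
```

```bash
python3 - <<'E'
from h import *
weigh(12)
go(*C(-.05,.058),.18,-6.1); go(*T(-.07,.0),.1,-6.1);
E
```

```text
Fz mean -2.016 sd 0.51
t29.9 tcp [ 0.4789 -0.1722  0.1634] h-6.0 tilt [-0.  0. -1.] | x 0.4343 y -0.0634 z -0.0166 tw 0.002 F [ 0.26  0.04 -1.49] w 0.493 j6 -0.29
t29.9 tcp [ 0.4789 -0.1722  0.1634] h-6.0 tilt [-0.  0. -1.] | x -0.1455 y -0.0278 z 0.0634 tw 0.002 F [ 0.26  0.04 -1.49] w 0.493 j6 -0.29
```

```bash
python3 - <<'E'
from h import *
F=[];T_=[];
for i in range(25):
    optics.snapshot('top'); o=robot.observe(); F.append(o['ft_force'][2]); T_.append(o['tau'][:3])
print(np.mean(F),np.std(F),np.mean(T_,0),np.std(T_,0),o['joint_positions'].round(4).tolist(), o['joint_velocities'].round(4))
E
```

```text
-1.868831821261241 0.3975945641090302 [-4.86900739e-05 -4.29345895e+01 -6.26677935e+01] [0.00141151 0.026587   0.01759956] [-0.3953, -0.2323, 1.8643, -0.0, 1.5096, -0.2913] [-0.0011 -0.0001  0.0003  0.0005  0.0005 -0.0009]
```

The third can weighs about 176 g, so it is light and goes in the tray.

>>> move_arm:
  series:
    - {"gripper": 0.4,"x": -0.036,"y": -0.0045,"z": 0,"twist": 0}
    - {"gripper": 0.4,"x": -0.037,"y": -0.0045,"z": 0,"twist": 0}
    - {"gripper": 0.4,"x": -0.037,"y": -0.0045,"z": 0,"twist": 0}
    - {"gripper": 0.4,"x": -0.036,"y": -0.0045,"z": 0,"twist": 0}
    - {"gripper": 0.4,"x": 0,"y": 0,"z": 0,"twist": 0}
    - {"gripper": 0.4,"x": 0,"y": 0,"z": 0,"twist": 0}
    - {"gripper": 0.4,"x": 0,"y": 0,"z": 0.03,"twist": 0}
    - {"gripper": 0.4,"x": 0,"y": 0,"z": 0.03,"twist": 0}
    - {"gripper": 0.4,"x": 0,"y": 0,"z": 0.03,"twist": 0}
    - {"gripper": 0.4,"x": 0,"y": 0,"z": 0.02,"twist": 0}
    - {"gripper": 0.4,"x": 0,"y": 0,"z": 0.01,"twist": 0}
    - {"gripper": 0.4,"x": 0,"y": 0,"z": 0,"twist": 0}
    - {"gripper": 0.4,"x": 0,"y": 0,"z": 0,"twist": 0}

```text
time: 32.23
tcp_pos: [0.4463, -0.3152, 0.0442]
tool_rot: [0.0, 0.743, 0.67, 0.0]
ft_force: [0.3, -0.5, -2.1]
width: 0.489
grip_force: 25.0
```

```bash
python3 - <<'E'
from h import *
go(*T(-.06,.0),.0285,-6.1);
E
```

```text
t32.2 tcp [ 0.4463 -0.3152  0.0442] h-5.9 tilt [ 0. -0. -1.] | x 0.0017 y -0.0007 z 0.0157 tw 0.003 F [ 0.26 -0.49 -2.14] w 0.489 j6 -0.56
```

Lower, release and rise, then move to the last can at (.6645,-.1547).

>>> move_arm:
  series:
    - {"gripper": 0.4,"x": 0,"y": 0,"z": 0.01,"twist": 0}
    - {"gripper": 0.4,"x": 0,"y": 0,"z": 0.004,"twist": 0}
    - {"gripper": 0.4,"x": 0,"y": 0,"z": 0.0015,"twist": 0}
    - {"gripper": 0.4,"x": 0,"y": 0,"z": 0,"twist": 0}
    - {"gripper": 0.4,"x": 0,"y": 0,"z": 0,"twist": 0}
    - {"gripper": -0.33,"x": 0,"y": 0,"z": 0,"twist": 0}
    - {"gripper": -0.33,"x": 0,"y": 0,"z": 0,"twist": 0}
    - {"gripper": -0.33,"x": 0,"y": 0,"z": 0,"twist": 0}
    - {"gripper": -0.33,"x": 0,"y": 0,"z": -0.02,"twist": 0}
    - {"gripper": -0.33,"x": 0,"y": 0,"z": -0.03,"twist": 0}
    - {"gripper": -0.33,"x": 0,"y": 0,"z": -0.035,"twist": 0}
    - {"gripper": -0.33,"x": 0,"y": 0,"z": -0.03,"twist": 0}
    - {"gripper": -0.33,"x": 0,"y": 0,"z": 0,"twist": 0}
    - {"gripper": -0.33,"x": 0,"y": 0,"z": 0,"twist": 0}

```text
time: 33.4
tcp_pos: [0.4465, -0.3161, 0.1447]
tool_rot: [0.002, 0.743, 0.669, 0.0]
ft_force: [-0.3, -0.5, -0.7]
width: 0.67
grip_force: 0.0
```

```bash
python3 - <<'E'
from h import *
weigh(10)
s,R,t=snap('top')
for c in cans(s,R,t): print(c)
go(.6645,-.1547,.11,-6.1)
E
```

```text
Fz mean 0.112 sd 0.58
(array([0.6958, 0.8396]), 0.1495, 3022)
(array([ 0.6645, -0.1545]), 0.0229, 240)
(array([0.5624, 0.2549]), 0.0237, 253)
(array([0.5568, 0.1898]), 0.0233, 250)
(array([0.4501, 0.7579]), 0.0209, 161)
(array([ 0.448 , -0.3161]), 0.0233, 252)
t34.0 tcp [ 0.4458 -0.3155  0.1427] h-6.0 tilt [-0.  0. -1.] | x 0.1832 y 0.2003 z 0.0327 tw 0.002 F [ 0.51 -0.8   0.42] w 0.668 j6 -0.56
```

>>> move_arm:
  series:
    - {"gripper": -0.33,"x": 0.0262,"y": 0.0286,"z": 0,"twist": 0}
    - {"gripper": -0.33,"x": 0.0262,"y": 0.0286,"z": 0,"twist": 0}
    - {"gripper": -0.33,"x": 0.0262,"y": 0.0286,"z": 0,"twist": 0}
    - {"gripper": -0.33,"x": 0.0262,"y": 0.0286,"z": 0,"twist": 0}
    - {"gripper": -0.33,"x": 0.0262,"y": 0.0286,"z": 0,"twist": 0}
    - {"gripper": -0.33,"x": 0.0262,"y": 0.0286,"z": 0,"twist": 0}
    - {"gripper": -0.33,"x": 0.0262,"y": 0.0286,"z": 0,"twist": 0}
    - {"gripper": -0.33,"x": 0,"y": 0,"z": 0.02,"twist": 0}
    - {"gripper": -0.33,"x": 0,"y": 0,"z": 0,"twist": 0}
    - {"gripper": -0.33,"x": 0,"y": 0,"z": 0,"twist": 0}

```text
time: 34.78
tcp_pos: [0.6633, -0.1538, 0.1217]
tool_rot: [-0.001, 0.743, 0.67, -0.001]
ft_force: [-0.4, -0.8, 0.3]
width: 0.664
grip_force: 0.0
```

```bash
python3 - <<'E'
from h import *
go(.6645,-.1546,.024,-6.1)
E
```

```text
t34.8 tcp [ 0.6633 -0.1538  0.1217] h-5.9 tilt [-0.003  0.001 -1.   ] | x -0.0007 y 0.0013 z 0.0977 tw 0.003 F [-0.44 -0.78  0.28] w 0.664 j6 -0.16
```

>>> move_arm:
  series:
    - {"gripper": -0.33,"x": -0.0005,"y": 0.001,"z": 0.015,"twist": 0}
    - {"gripper": -0.33,"x": 0,"y": 0,"z": 0.025,"twist": 0}
    - {"gripper": -0.33,"x": 0,"y": 0,"z": 0.03,"twist": 0}
    - {"gripper": -0.33,"x": 0,"y": 0,"z": 0.02,"twist": 0}
    - {"gripper": -0.33,"x": 0,"y": 0,"z": 0.008,"twist": 0}
    - {"gripper": 0.4,"x": 0,"y": 0,"z": 0,"twist": 0}
    - {"gripper": 0.4,"x": 0,"y": 0,"z": 0,"twist": 0}
    - {"gripper": 0.4,"x": 0,"y": 0,"z": 0,"twist": 0}
    - {"gripper": 0.4,"x": 0,"y": 0,"z": 0,"twist": 0}
    - {"gripper": 0.4,"x": 0,"y": 0,"z": -0.01,"twist": 0}
    - {"gripper": 0.4,"x": 0,"y": 0,"z": -0.03,"twist": 0}
    - {"gripper": 0.4,"x": 0,"y": 0,"z": -0.035,"twist": 0}
    - {"gripper": 0.4,"x": 0,"y": 0,"z": -0.035,"twist": 0}
    - {"gripper": 0.4,"x": 0,"y": 0,"z": -0.02,"twist": 0}
    - {"gripper": 0.4,"x": 0,"y": 0,"z": -0.01,"twist": 0}
    - {"gripper": 0.4,"x": 0,"y": 0,"z": 0,"twist": 0}
    - {"gripper": 0.4,"x": 0,"y": 0,"z": 0,"twist": 0}

```text
time: 36.2
tcp_pos: [0.6648, -0.1545, 0.1645]
tool_rot: [-0.0, 0.743, 0.669, -0.0]
ft_force: [0.3, 0.9, -1.7]
width: 0.491
grip_force: 25.0
```

```bash
python3 - <<'E'
from h import *
weigh(15)
go(*C(-.05,.04),.18,-6.1); go(*T(.05,.0),.1,-6.1);
E
```

```text
Fz mean -1.260 sd 0.36
t37.0 tcp [ 0.665  -0.1545  0.1649] h-6.0 tilt [ 0.  0. -1.] | x 0.3790 y -0.2465 z -0.0151 tw 0.002 F [-0.   -0.32 -1.28] w 0.492 j6 -0.16
t37.0 tcp [ 0.665  -0.1545  0.1649] h-6.0 tilt [ 0.  0. -1.] | x -0.1637 y -0.0925 z 0.0649 tw 0.002 F [-0.   -0.32 -1.28] w 0.492 j6 -0.16
```

The fourth can weighs about 115 g and goes in the tray at (50,0).

>>> move_arm:
  series:
    - {"gripper": 0.4,"x": -0.0335,"y": -0.0185,"z": 0,"twist": 0}
    - {"gripper": 0.4,"x": -0.0335,"y": -0.0185,"z": 0,"twist": 0}
    - {"gripper": 0.4,"x": -0.0335,"y": -0.0185,"z": 0,"twist": 0}
    - {"gripper": 0.4,"x": -0.0335,"y": -0.0185,"z": 0,"twist": 0}
    - {"gripper": 0.4,"x": -0.0335,"y": -0.0185,"z": 0,"twist": 0}
    - {"gripper": 0.4,"x": 0,"y": 0,"z": 0,"twist": 0}
    - {"gripper": 0.4,"x": 0,"y": 0,"z": 0,"twist": 0}
    - {"gripper": 0.4,"x": 0,"y": 0,"z": 0.03,"twist": 0}
    - {"gripper": 0.4,"x": 0,"y": 0,"z": 0.03,"twist": 0}
    - {"gripper": 0.4,"x": 0,"y": 0,"z": 0.03,"twist": 0}
    - {"gripper": 0.4,"x": 0,"y": 0,"z": 0.02,"twist": 0}
    - {"gripper": 0.4,"x": 0,"y": 0,"z": 0.01,"twist": 0}
    - {"gripper": 0.4,"x": 0,"y": 0,"z": 0,"twist": 0}
    - {"gripper": 0.4,"x": 0,"y": 0,"z": 0,"twist": 0}

```text
time: 38.12
tcp_pos: [0.5562, -0.3112, 0.0457]
tool_rot: [0.0, 0.743, 0.67, 0.0]
ft_force: [0.3, -0.4, -1.4]
width: 0.493
grip_force: 25.0
```

```bash
python3 - <<'E'
from h import *
go(*T(.05,.0),.0285,-6.1);
E
```

```text
t38.1 tcp [ 0.5562 -0.3112  0.0457] h-5.9 tilt [ 0. -0. -1.] | x 0.0036 y -0.0009 z 0.0172 tw 0.003 F [ 0.25 -0.37 -1.42] w 0.493 j6 -0.45
```

>>> move_arm:
  series:
    - {"gripper": 0.4,"x": 0,"y": 0,"z": 0.011,"twist": 0}
    - {"gripper": 0.4,"x": 0,"y": 0,"z": 0.004,"twist": 0}
    - {"gripper": 0.4,"x": 0,"y": 0,"z": 0.002,"twist": 0}
    - {"gripper": 0.4,"x": 0,"y": 0,"z": 0,"twist": 0}
    - {"gripper": 0.4,"x": 0,"y": 0,"z": 0,"twist": 0}
    - {"gripper": -0.33,"x": 0,"y": 0,"z": 0,"twist": 0}
    - {"gripper": -0.33,"x": 0,"y": 0,"z": 0,"twist": 0}
    - {"gripper": -0.33,"x": 0,"y": 0,"z": 0,"twist": 0}
    - {"gripper": -0.33,"x": 0,"y": 0,"z": -0.02,"twist": 0}
    - {"gripper": -0.33,"x": 0,"y": 0,"z": -0.03,"twist": 0}
    - {"gripper": -0.33,"x": 0,"y": 0,"z": -0.04,"twist": 0}
    - {"gripper": -0.33,"x": 0,"y": 0,"z": -0.04,"twist": 0}
    - {"gripper": 0.5,"x": 0,"y": 0,"z": -0.04,"twist": 0}
    - {"gripper": 0.5,"x": 0,"y": 0,"z": -0.04,"twist": 0}
    - {"gripper": 0.5,"x": 0,"y": 0,"z": -0.04,"twist": 0}
    - {"gripper": 0.5,"x": 0,"y": 0,"z": -0.04,"twist": 0}
    - {"gripper": 0.5,"x": 0,"y": 0,"z": 0,"twist": 0}

```text
time: 39.53
tcp_pos: [0.5565, -0.3121, 0.327]
tool_rot: [0.005, 0.743, 0.669, 0.001]
ft_force: [0.4, -0.3, 0.5]
width: 0.357
grip_force: 0.0
```

```bash
python3 - <<'E'
from h import *
s,R,t=snap('top')
for c in cans(s,R,t): print(c)
P=cloud(s,R,t); m=np.zeros((400,640),bool); m[150:290,180:310]=1; q=m&(P[...,2]>.11)
for c in comps(q,10): print(c.sum(),P[c].mean(0).round(3),P[c].min(0).round(3),P[c].max(0).round(3))
go(.542,.3536,.285,84.2)
s,R,t=snap('scene'); cv2.imwrite('pics/c8.png',cv2.resize(s['frame'][90:290,140:460],(800,500))[...,::-1])
E
```

```text
(array([0.6932, 0.8446]), 0.1516, 3081)
(array([0.5624, 0.2549]), 0.0237, 253)
(array([0.5568, 0.1898]), 0.0233, 250)
(array([ 0.5573, -0.3112]), 0.0234, 245)
(array([0.4501, 0.7579]), 0.0209, 162)
(array([ 0.447 , -0.3161]), 0.0243, 249)
2048 [0.528 0.313 0.188] [0.4   0.018 0.11 ] [0.634 0.329 1.15 ]
315 [0.42  0.132 0.142] [0.396 0.115 0.111] [0.443 0.155 0.174]
t39.6 tcp [ 0.5563 -0.312   0.3228] h-6.0 tilt [ 0.006 -0.004 -1.   ] | x 0.0815 y 0.6608 z 0.0378 tw -1.574 F [-0.4  -0.69 -1.03] w 0.310 j6 -0.45
```

View pics/c8.png

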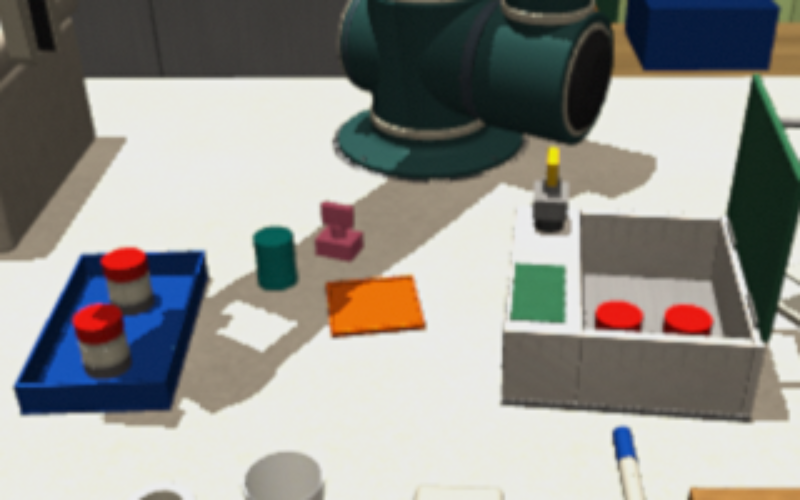

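Two cans stand in the tray at (126,278) and (100,338), two stand in the chest at (618,318) and (688,322), and the key is on the latch. Next I shut the panel.

>>> move_arm:
  series:
    - {"gripper": 0.5,"x": 0,"y": 0,"z": 0,"twist": -0.121}
    - {"gripper": 0.5,"x": 0,"y": 0,"z": 0,"twist": -0.121}
    - {"gripper": 0.5,"x": 0,"y": 0,"z": 0,"twist": -0.121}
    - {"gripper": 0.5,"x": 0,"y": 0,"z": 0,"twist": -0.121}
    - {"gripper": 0.5,"x": 0,"y": 0,"z": 0,"twist": -0.121}
    - {"gripper": 0.5,"x": 0,"y": 0,"z": 0,"twist": -0.121}
    - {"gripper": 0.5,"x": 0,"y": 0,"z": 0,"twist": -0.121}
    - {"gripper": 0.5,"x": 0,"y": 0,"z": 0,"twist": -0.121}
    - {"gripper": 0.5,"x": 0,"y": 0,"z": 0,"twist": -0.121}
    - {"gripper": 0.5,"x": 0,"y": 0,"z": 0,"twist": -0.121}
    - {"gripper": 0.5,"x": 0,"y": 0,"z": 0,"twist": -0.121}
    - {"gripper": 0.5,"x": 0,"y": 0,"z": 0,"twist": -0.121}
    - {"gripper": 0.5,"x": 0,"y": 0,"z": 0,"twist": -0.121}

```text
time: 40.72
tcp_pos: [0.5554, -0.3114, 0.3157]
tool_rot: [-0.001, 0.048, 0.999, 0.001]
ft_force: [0.2, 0.3, -0.2]
width: 0.249
grip_force: 0.0
```

>>> move_arm:
  series:
    - {"gripper": 0.5,"x": 0.0048,"y": 0.0389,"z": 0,"twist": 0}
    - {"gripper": 0.5,"x": 0.0048,"y": 0.0389,"z": 0,"twist": 0}
    - {"gripper": 0.5,"x": 0.0048,"y": 0.0389,"z": 0,"twist": 0}
    - {"gripper": 0.5,"x": 0.0048,"y": 0.0389,"z": 0,"twist": 0}
    - {"gripper": 0.5,"x": 0.0048,"y": 0.0389,"z": 0,"twist": 0}
    - {"gripper": 0.5,"x": 0.0048,"y": 0.0389,"z": 0,"twist": 0}
    - {"gripper": 0.5,"x": 0.0048,"y": 0.0389,"z": 0,"twist": 0}
    - {"gripper": 0.5,"x": 0.0048,"y": 0.0389,"z": 0,"twist": 0}
    - {"gripper": 0.5,"x": 0.0048,"y": 0.0389,"z": 0,"twist": 0}
    - {"gripper": 0.5,"x": 0.0048,"y": 0.0389,"z": 0,"twist": 0}
    - {"gripper": 0.5,"x": 0.0048,"y": 0.0389,"z": 0,"twist": 0}
    - {"gripper": 0.5,"x": 0.0048,"y": 0.0389,"z": 0,"twist": 0}
    - {"gripper": 0.5,"x": 0.0048,"y": 0.0389,"z": 0,"twist": 0}
    - {"gripper": 0.5,"x": 0.0048,"y": 0.0389,"z": 0,"twist": 0}
    - {"gripper": 0.5,"x": 0.0048,"y": 0.0389,"z": 0,"twist": 0}
    - {"gripper": 0.5,"x": 0.0048,"y": 0.0389,"z": 0,"twist": 0}
    - {"gripper": 0.5,"x": 0.0048,"y": 0.0389,"z": 0,"twist": 0}
    - {"gripper": 0.5,"x": 0,"y": 0,"z": 0,"twist": 0}
    - {"gripper": 0.5,"x": 0,"y": 0,"z": 0,"twist": 0}
    - {"gripper": 0.5,"x": 0,"y": 0,"z": 0,"twist": 0}

```text
time: 42.38
tcp_pos: [0.5414, 0.3543, 0.3164]
tool_rot: [-0.001, 0.051, 0.999, -0.001]
ft_force: [-0.1, -0.4, 0.3]
width: 0.25
grip_force: 0.0
```

```bash
python3 - <<'E'
from h import *
go(.542,.3536,.2246,84.2)
E
```

```text
t42.4 tcp [0.5414 0.3543 0.3164] h84.2 tilt [-0.002 -0.001 -1.   ] | x -0.0006 y -0.0006 z 0.0918 tw -0.000 F [-0.07 -0.37  0.28] w 0.250 j6 -0.93
```

>>> move_arm:
  series:
    - {"gripper": 0.5,"x": 0,"y": 0,"z": 0.025,"twist": 0}
    - {"gripper": 0.5,"x": 0,"y": 0,"z": 0.02,"twist": 0}
    - {"gripper": 0.5,"x": 0,"y": 0,"z": 0.015,"twist": 0}
    - {"gripper": 0.5,"x": 0,"y": 0,"z": 0.01,"twist": 0}
    - {"gripper": 0.5,"x": 0,"y": 0,"z": 0.01,"twist": 0}
    - {"gripper": 0.5,"x": 0,"y": 0,"z": 0.01,"twist": 0}
    - {"gripper": 0.5,"x": 0,"y": 0,"z": 0.002,"twist": 0}
    - {"gripper": 0.5,"x": 0,"y": 0,"z": 0,"twist": 0}

```text
time: 43.05
tcp_pos: [0.5416, 0.3545, 0.2255]
tool_rot: [-0.0, 0.051, 0.999, -0.0]
ft_force: [-0.6, 1.1, 0.1]
width: 0.254
grip_force: 0.0
```

>>> move_arm:
  series:
    - {"gripper": 1,"x": 0,"y": 0,"z": 0,"twist": 0}
    - {"gripper": 1,"x": 0,"y": 0,"z": 0,"twist": 0}
    - {"gripper": 1,"x": 0,"y": 0,"z": 0,"twist": 0}
    - {"gripper": 1,"x": 0,"y": 0,"z": 0,"twist": 0}
  squeeze: 20

```text
time: 43.38
tcp_pos: [0.5418, 0.3546, 0.2266]
tool_rot: [0.0, 0.051, 0.999, 0.0]
ft_force: [-0.3, -1.9, 3.0]
width: 0.121
grip_force: 20.0
```

```bash
python3 - <<'E'
from h import *
from scipy.optimize import least_squares as ls
p=np.array([(.3536,.2246),(.3008,.2296),(.259,.2207),(.2214,.198),(.1915,.1705),(.1636,.1113)]); p[:,0]=(p[:,0])/.995
f=ls(lambda q:np.hypot(p[:,0]-q[0],p[:,1]-q[1])-q[2],[.31,.07,.155]); print(f.x,(f.fun*1e3).round(1))
c=f.x[:2];r=f.x[2]; ang=lambda a:np.arctan2(a[1]-c[1],c[0]-a[0])
a0=ang(p[0]);a1=ang(p[-1]);print(np.degrees([a0,a1]))
o=robot.observe()['tcp_pos']; a=np.linspace(ang((o[1]/.995,o[2])),a1,24)
X=np.stack([c[0]-r*np.cos(a),c[1]+r*np.sin(a)],1); d=np.diff(X,axis=0); print([(round(float(u),4),round(float(-v),4)) for u,v in d])
E
```

```text
[0.31519715 0.07495073 0.15509451] [-0.1  0.1  0.7 -1.   0.4  0. ]
[105.02904937  13.55438154]
[(-0.0105, -0.0025), (-0.0106, -0.0017), (-0.0107, -0.001), (-0.0108, -0.0002), (-0.0108, 0.0005), (-0.0107, 0.0013), (-0.0106, 0.002), (-0.0104, 0.0027), (-0.0102, 0.0035), (-0.01, 0.0042), (-0.0096, 0.0048), (-0.0093, 0.0055), (-0.0089, 0.0061), (-0.0084, 0.0067), (-0.0079, 0.0073), (-0.0074, 0.0078), (-0.0069, 0.0083), (-0.0063, 0.0088), (-0.0056, 0.0092), (-0.005, 0.0096), (-0.0043, 0.0099), (-0.0036, 0.0102), (-0.0029, 0.0104)]
```

>>> move_arm:
  series:
    - {"gripper": 1,"x": 0,"y": -0.0105,"z": -0.0025,"twist": 0}
    - {"gripper": 1,"x": 0,"y": -0.0106,"z": -0.0017,"twist": 0}
    - {"gripper": 1,"x": 0,"y": -0.0107,"z": -0.001,"twist": 0}
    - {"gripper": 1,"x": 0,"y": -0.0108,"z": -0.0002,"twist": 0}
    - {"gripper": 1,"x": 0,"y": -0.0108,"z": 0.0005,"twist": 0}
    - {"gripper": 1,"x": 0,"y": -0.0107,"z": 0.0013,"twist": 0}
    - {"gripper": 1,"x": 0,"y": -0.0106,"z": 0.002,"twist": 0}
    - {"gripper": 1,"x": 0,"y": -0.0104,"z": 0.0027,"twist": 0}
    - {"gripper": 1,"x": 0,"y": 0,"z": 0,"twist": 0}

```text
time: 44.13
tcp_pos: [0.5326, 0.2684, 0.2251]
tool_rot: [-0.0, 0.051, 0.999, -0.0]
ft_force: [-5.0, -4.6, 4.6]
width: 0.121
grip_force: 20.0
```

>>> move_arm:
  series:
    - {"gripper": 1,"x": 0,"y": -0.0102,"z": 0.0035,"twist": 0}
    - {"gripper": 1,"x": 0,"y": -0.01,"z": 0.0042,"twist": 0}
    - {"gripper": 1,"x": 0,"y": -0.0096,"z": 0.0048,"twist": 0}
    - {"gripper": 1,"x": 0,"y": -0.0093,"z": 0.0055,"twist": 0}
    - {"gripper": 1,"x": 0,"y": -0.0089,"z": 0.0061,"twist": 0}
    - {"gripper": 1,"x": 0,"y": -0.0084,"z": 0.0067,"twist": 0}
    - {"gripper": 1,"x": 0,"y": -0.0079,"z": 0.0073,"twist": 0}
    - {"gripper": 1,"x": 0,"y": 0,"z": 0,"twist": 0}

```text
time: 44.8
tcp_pos: [0.5258, 0.2043, 0.1857]
tool_rot: [-0.001, 0.051, 0.999, -0.001]
ft_force: [-4.5, -5.1, -1.0]
width: 0.122
grip_force: 20.0
```

```bash
python3 - <<'E'
from h import *
c=np.array([.3152,.07495]);r=.1551
o=robot.observe()['tcp_pos'];x=np.array([o[1]/.995,o[2]]); print(x,(np.hypot(*(x-c))-r)*1e3)
a=np.linspace(np.arctan2(x[1]-c[1],c[0]-x[0]),np.radians(13.55),9)
X=np.stack([c[0]-r*np.cos(a),c[1]+r*np.sin(a)],1);X[0]=x; print(np.diff(X,axis=0).round(4).tolist())
E
```

```text
[0.20536439 0.18565596] 0.847652971378593
[[-0.0067, -0.0084], [-0.0068, -0.0083], [-0.0062, -0.0087], [-0.0056, -0.0092], [-0.0049, -0.0095], [-0.0043, -0.0098], [-0.0036, -0.0101], [-0.0029, -0.0103]]
```

>>> move_arm:
  series:
    - {"gripper": 1,"x": 0,"y": -0.007,"z": 0.008,"twist": 0}
    - {"gripper": 1,"x": 0,"y": -0.0068,"z": 0.0083,"twist": 0}
    - {"gripper": 1,"x": 0,"y": -0.0062,"z": 0.0087,"twist": 0}
    - {"gripper": 1,"x": 0,"y": -0.0056,"z": 0.0092,"twist": 0}
    - {"gripper": 1,"x": 0,"y": -0.005,"z": 0.0095,"twist": 0}
    - {"gripper": 1,"x": 0,"y": -0.0043,"z": 0.0098,"twist": 0}
    - {"gripper": 1,"x": 0,"y": -0.0036,"z": 0.01,"twist": 0}
    - {"gripper": 1,"x": 0,"y": -0.0029,"z": 0.0103,"twist": 0}
    - {"gripper": 1,"x": 0,"y": 0,"z": 0.001,"twist": 0}
    - {"gripper": 1,"x": 0,"y": 0,"z": 0,"twist": 0}
    - {"gripper": 1,"x": 0,"y": 0,"z": 0,"twist": 0}

```text
time: 45.72
tcp_pos: [0.5217, 0.1627, 0.1112]
tool_rot: [-0.001, 0.051, 0.999, -0.002]
ft_force: [-3.1, -16.6, -0.8]
width: 0.123
grip_force: 20.0
```

>>> move_arm:
  series:
    - {"gripper": 1,"x": 0,"y": -0.0015,"z": 0.001,"twist": 0}
    - {"gripper": 1,"x": 0,"y": 0,"z": 0.001,"twist": 0}
    - {"gripper": 1,"x": 0,"y": 0,"z": 0,"twist": 0}
    - {"gripper": 1,"x": 0,"y": 0,"z": 0,"twist": 0}

```text
time: 46.05
tcp_pos: [0.5218, 0.1625, 0.1107]
tool_rot: [-0.0, 0.051, 0.999, -0.001]
ft_force: [-6.9, -7.2, 10.7]
width: 0.117
grip_force: 20.0
```

The panel is shut and pressing against its stop. Next is the key.

>>> move_arm:
  series:
    - {"gripper": 0,"x": 0,"y": 0,"z": 0,"twist": 0}
    - {"gripper": 0,"x": 0,"y": 0,"z": 0,"twist": 0}
    - {"gripper": 0,"x": 0,"y": 0,"z": 0,"twist": 0}
    - {"gripper": 0,"x": 0,"y": 0,"z": 0,"twist": 0}
    - {"gripper": 0,"x": 0,"y": 0,"z": -0.02,"twist": 0}
    - {"gripper": 0,"x": 0,"y": 0,"z": -0.035,"twist": 0}
    - {"gripper": 0,"x": 0,"y": 0,"z": -0.04,"twist": 0}
    - {"gripper": 0,"x": 0,"y": 0,"z": -0.035,"twist": 0}
    - {"gripper": 0,"x": 0.032,"y": -0.0126,"z": 0,"twist": -0.063}
    - {"gripper": 0,"x": 0.032,"y": -0.0126,"z": 0,"twist": 0}
    - {"gripper": 0,"x": 0.032,"y": -0.0126,"z": 0,"twist": 0}
    - {"gripper": 0,"x": 0,"y": 0,"z": 0,"twist": 0}
    - {"gripper": 0,"x": 0,"y": 0,"z": 0,"twist": 0}

```text
time: 47.13
tcp_pos: [0.4233, 0.1311, 0.2407]
tool_rot: [0.001, 0.019, 1.0, 0.0]
ft_force: [1.2, -0.1, -0.6]
width: 0.497
grip_force: 0.0
```

```bash
python3 - <<'E'
from h import *
go(.4227,.1343,.1387,87.8)
s,R,t=snap('scene')
cv2.imwrite('pics/c9.png',cv2.resize(s['frame'][100:240,300:460],(640,560),interpolation=cv2.INTER_CUBIC)[...,::-1])
E
```

```text
t47.1 tcp [0.4233 0.1311 0.2407] h87.8 tilt [ 0.002  0.    -1.   ] | x 0.0008 y 0.0032 z 0.1020 tw -0.001 F [ 1.16 -0.05 -0.59] w 0.497 j6 -1.29
```

View pics/c9.png

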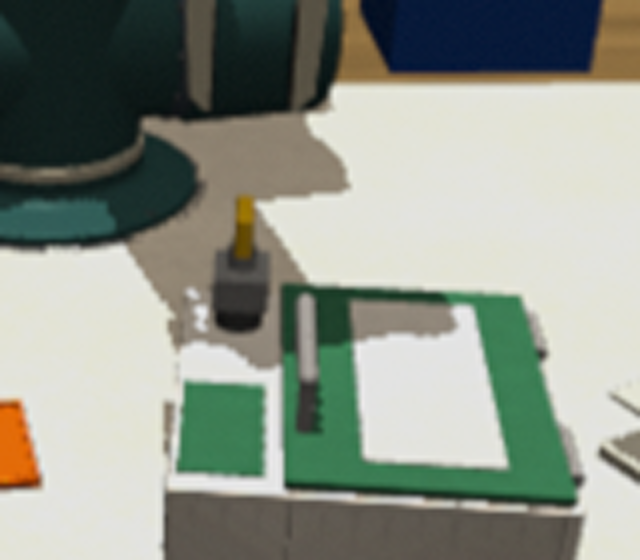

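The panel is flat and shut, with the key upright on the latch at (243,265). I grip the key and relock.

>>> move_arm:
  series:
    - {"gripper": 0,"x": 0.0008,"y": 0.003,"z": 0.02,"twist": 0}
    - {"gripper": 0,"x": 0,"y": 0,"z": 0.03,"twist": 0}
    - {"gripper": 0,"x": 0,"y": 0,"z": 0.025,"twist": 0}
    - {"gripper": 0,"x": 0,"y": 0,"z": 0.018,"twist": 0}
    - {"gripper": 0,"x": 0,"y": 0,"z": 0.008,"twist": 0}
    - {"gripper": 0,"x": 0,"y": 0,"z": 0,"twist": 0}
    - {"gripper": 1,"x": 0,"y": 0,"z": 0,"twist": 0}
    - {"gripper": 1,"x": 0,"y": 0,"z": 0,"twist": 0}
    - {"gripper": 1,"x": 0,"y": 0,"z": 0,"twist": 0}
    - {"gripper": 1,"x": 0,"y": 0,"z": 0,"twist": 0}
    - {"gripper": 1,"x": 0,"y": 0,"z": 0,"twist": 0}
  squeeze: 30

```text
time: 48.1
tcp_pos: [0.4236, 0.1344, 0.1396]
tool_rot: [0.0, 0.019, 1.0, 0.0]
ft_force: [-0.2, -3.2, 2.5]
width: 0.195
grip_force: 2.1
```

```bash
python3 - <<'E'
from h import *
go(.4227,.1343,.1387,87.8)
E
```

```text
t48.1 tcp [0.4236 0.1344 0.1396] h87.8 tilt [ 0.001  0.    -1.   ] | x 0.0009 y -0.0001 z 0.0009 tw -0.000 F [-0.23 -3.22  2.48] w 0.195 j6 -1.28
```

>>> move_arm:
  series:
    - {"gripper": 1,"x": 0,"y": 0,"z": 0,"twist": 0}
    - {"gripper": 1,"x": 0,"y": 0,"z": 0,"twist": 0}
    - {"gripper": 1,"x": 0,"y": 0,"z": 0,"twist": 0.12}
    - {"gripper": 1,"x": 0,"y": 0,"z": 0,"twist": 0.12}
    - {"gripper": 1,"x": 0,"y": 0,"z": 0,"twist": 0.12}
    - {"gripper": 1,"x": 0,"y": 0,"z": 0,"twist": 0.12}
    - {"gripper": 1,"x": 0,"y": 0,"z": 0,"twist": 0.12}
    - {"gripper": 1,"x": 0,"y": 0,"z": 0,"twist": 0.12}
    - {"gripper": 1,"x": 0,"y": 0,"z": 0,"twist": 0.12}
    - {"gripper": 1,"x": 0,"y": 0,"z": 0,"twist": 0.12}
    - {"gripper": 1,"x": 0,"y": 0,"z": 0,"twist": 0.12}
    - {"gripper": 1,"x": 0,"y": 0,"z": 0,"twist": 0.12}
    - {"gripper": 1,"x": 0,"y": 0,"z": 0,"twist": 0.12}
    - {"gripper": 1,"x": 0,"y": 0,"z": 0,"twist": 0.12}
    - {"gripper": 1,"x": 0,"y": 0,"z": 0,"twist": 0.12}
    - {"gripper": 1,"x": 0,"y": 0,"z": 0,"twist": 0.12}
    - {"gripper": 1,"x": 0,"y": 0,"z": 0,"twist": 0}

```text
time: 49.52
tcp_pos: [0.4234, 0.1336, 0.1396]
tool_rot: [0.001, 0.76, 0.65, -0.0]
ft_force: [-3.6, -10.4, 9.2]
width: 0.179
grip_force: 30.0
```

```bash
python3 - <<'E'
from h import *
go(.4227,.1343,.1387,-6.1); print(robot.observe()['moment'])
s,R,t=snap('scene')
cv2.imwrite('pics/c10.png',cv2.resize(s['frame'][100:240,300:460],(640,560),interpolation=cv2.INTER_CUBIC)[...,::-1])
E
```

```text
t49.5 tcp [0.4234 0.1336 0.1396] h-9.0 tilt [ 0.    -0.002 -1.   ] | x 0.0007 y -0.0008 z 0.0009 tw -0.050 F [ -3.55 -10.44   9.2 ] w 0.179 j6 0.41
[-1.93110758  0.70882235  0.03139985]
```

View pics/c10.png

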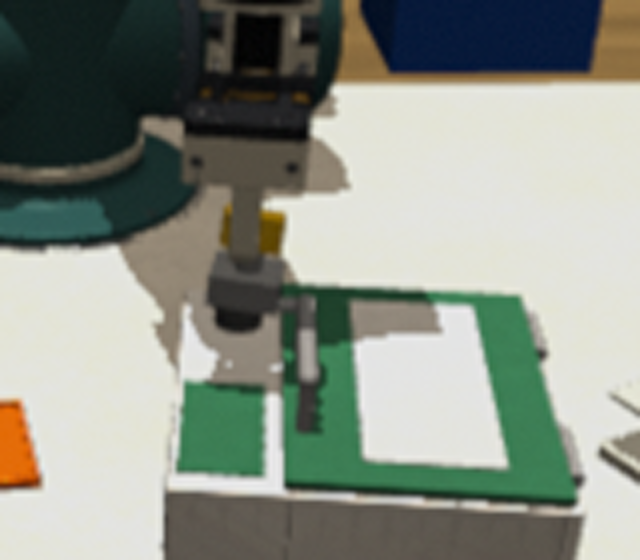

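The tongue points over the panel edge again at (292,300). I turn a little further so that the lock is certain.

>>> move_arm:
  series:
    - {"gripper": 1,"x": 0,"y": 0,"z": 0,"twist": 0.06}
    - {"gripper": 1,"x": 0,"y": 0,"z": 0,"twist": 0.06}
    - {"gripper": 1,"x": 0,"y": 0,"z": 0,"twist": 0.04}
    - {"gripper": 1,"x": 0,"y": 0,"z": 0,"twist": 0}
    - {"gripper": 1,"x": 0,"y": 0,"z": 0,"twist": 0}

```text
time: 49.98
tcp_pos: [0.4232, 0.1341, 0.1398]
tool_rot: [0.0, 0.807, 0.59, -0.0]
ft_force: [-6.4, -4.4, 11.0]
width: 0.172
grip_force: 30.1
```

```bash
python3 - <<'E'
from h import *
go(.4227,.1343,.1387,-6.1); print(robot.observe()['moment'])
E
```

```text
t50.0 tcp [0.4232 0.1341 0.1398] h-17.7 tilt [ 0. -0. -1.] | x 0.0001 y -0.0005 z 0.0011 tw -0.202 F [-6.37 -4.43 11.  ] w 0.172 j6 0.56
[-0.94498853  1.19660164  0.08338751]
```

>>> move_arm:
  series:
    - {"gripper": 1,"x": 0,"y": 0,"z": 0,"twist": -0.08}
    - {"gripper": 1,"x": 0,"y": 0,"z": -0.002,"twist": -0.07}
    - {"gripper": 1,"x": 0,"y": 0,"z": -0.005,"twist": 0}
    - {"gripper": 1,"x": 0,"y": 0,"z": -0.01,"twist": 0}
    - {"gripper": 1,"x": 0,"y": 0,"z": -0.02,"twist": 0}
    - {"gripper": 1,"x": 0,"y": 0,"z": -0.03,"twist": 0}
    - {"gripper": 1,"x": 0,"y": 0,"z": 0,"twist": 0}

```text
time: 50.57
tcp_pos: [0.4246, 0.1349, 0.2119]
tool_rot: [0.001, 0.762, 0.648, 0.003]
ft_force: [1.0, -0.6, 0.0]
width: 0.176
grip_force: 30.0
```

```bash
python3 - <<'E'
from h import *
go(.449,-.052,.055)
s,R,t=snap('scene')
cv2.imwrite('pics/c11.png',cv2.resize(s['frame'][80:240,300:460],(600,600),interpolation=cv2.INTER_CUBIC)[...,::-1])
E
```

```text
t50.6 tcp [0.4246 0.1349 0.2119] h-9.2 tilt [ 0.006  0.002 -1.   ] | x -0.1806 y 0.0539 z 0.1569 tw 0.000 F [ 1.03 -0.6   0.03] w 0.176 j6 0.41
```

View pics/c11.png

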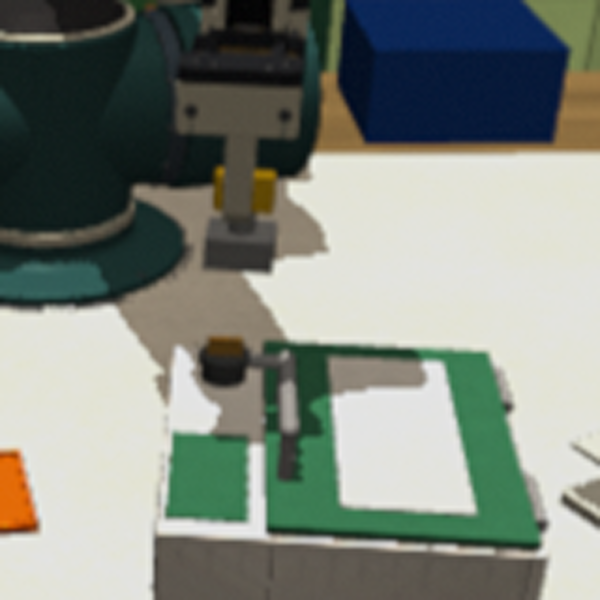

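The latch is locked, with its tongue at (265,360) just as at the start, and the key is lifted off. I carry it to the dish.

>>> move_arm:
  series:
    - {"gripper": 1,"x": -0.036,"y": 0.0108,"z": 0,"twist": 0}
    - {"gripper": 1,"x": -0.036,"y": 0.0108,"z": 0,"twist": 0}
    - {"gripper": 1,"x": -0.036,"y": 0.0108,"z": 0,"twist": 0}
    - {"gripper": 1,"x": -0.036,"y": 0.0108,"z": 0,"twist": 0}
    - {"gripper": 1,"x": -0.036,"y": 0.0108,"z": 0,"twist": 0}
    - {"gripper": 1,"x": 0,"y": 0,"z": 0.02,"twist": 0}
    - {"gripper": 1,"x": 0,"y": 0,"z": 0.035,"twist": 0}
    - {"gripper": 1,"x": 0,"y": 0,"z": 0.035,"twist": 0}
    - {"gripper": 1,"x": 0,"y": 0,"z": 0.035,"twist": 0}
    - {"gripper": 1,"x": 0,"y": 0,"z": 0.025,"twist": 0}
    - {"gripper": 1,"x": 0,"y": 0,"z": 0,"twist": 0}
    - {"gripper": 1,"x": 0,"y": 0,"z": 0,"twist": 0}

```text
time: 51.62
tcp_pos: [0.4477, -0.0517, 0.0555]
tool_rot: [-0.001, 0.761, 0.649, -0.001]
ft_force: [-0.2, -0.1, -0.7]
width: 0.178
grip_force: 30.0
```

```bash
python3 - <<'E'
from h import *
go(.449,-.053,.0375)
E
```

```text
t51.6 tcp [ 0.4477 -0.0517  0.0555] h-9.1 tilt [-0.002  0.001 -1.   ] | x -0.0011 y 0.0015 z 0.0180 tw 0.000 F [-0.22 -0.15 -0.72] w 0.178 j6 -0.01
```

>>> move_arm:
  series:
    - {"gripper": 1,"x": 0,"y": 0.001,"z": 0.008,"twist": 0}
    - {"gripper": 1,"x": 0,"y": 0,"z": 0.005,"twist": 0}
    - {"gripper": 1,"x": 0,"y": 0,"z": 0.003,"twist": 0}
    - {"gripper": 1,"x": 0,"y": 0,"z": 0.002,"twist": 0}
    - {"gripper": 1,"x": 0,"y": 0,"z": 0.001,"twist": 0}
    - {"gripper": 1,"x": 0,"y": 0,"z": 0,"twist": 0}
    - {"gripper": 1,"x": 0,"y": 0,"z": 0,"twist": 0}

```text
time: 52.2
tcp_pos: [0.4495, -0.052, 0.0372]
tool_rot: [0.0, 0.761, 0.649, 0.0]
ft_force: [-0.2, -0.5, -0.3]
width: 0.173
grip_force: 30.0
```

>>> move_arm:
  series:
    - {"gripper": 1,"x": 0,"y": 0,"z": 0.001,"twist": 0}
    - {"gripper": 1,"x": 0,"y": 0,"z": 0.001,"twist": 0}
    - {"gripper": 1,"x": 0,"y": 0,"z": 0,"twist": 0}

```text
time: 52.45
tcp_pos: [0.4497, -0.0522, 0.0368]
tool_rot: [0.0, 0.761, 0.649, 0.0]
ft_force: [-11.7, -0.1, 22.9]
width: 0.177
grip_force: 30.1
```

Contact made. I ease up, release and rise clear.

>>> move_arm:
  series:
    - {"gripper": 1,"x": 0,"y": 0,"z": -0.0015,"twist": 0}
    - {"gripper": 1,"x": 0,"y": 0,"z": 0,"twist": 0}
    - {"gripper": 0,"x": 0,"y": 0,"z": 0,"twist": 0}
    - {"gripper": 0,"x": 0,"y": 0,"z": 0,"twist": 0}
    - {"gripper": 0,"x": 0,"y": 0,"z": 0,"twist": 0}
    - {"gripper": 0,"x": 0,"y": 0,"z": 0,"twist": 0}
    - {"gripper": 0,"x": 0,"y": 0,"z": -0.01,"twist": 0}
    - {"gripper": 0,"x": 0,"y": 0,"z": -0.03,"twist": 0}
    - {"gripper": 0,"x": 0,"y": 0,"z": -0.04,"twist": 0}
    - {"gripper": 0,"x": 0,"y": 0,"z": -0.04,"twist": 0}
    - {"gripper": 0,"x": 0,"y": 0,"z": -0.04,"twist": 0}
    - {"gripper": 0,"x": -0.02,"y": 0,"z": -0.03,"twist": 0}
    - {"gripper": 0,"x": 0,"y": 0,"z": 0,"twist": 0}
    - {"gripper": 0,"x": 0,"y": 0,"z": 0,"twist": 0}

```text
time: 53.62
tcp_pos: [0.4465, -0.0723, 0.2285]
tool_rot: [0.001, 0.761, 0.649, 0.001]
ft_force: [-1.4, 0.5, -0.5]
width: 0.497
grip_force: 0.0
```

```bash
python3 - <<'E'
from h import *
s,R,t=snap('scene')
cv2.imwrite('pics/c12.png',cv2.resize(s['frame'][90:290,140:460],(800,500))[...,::-1])
s,R,t=snap('top')
for c in cans(s,R,t): print(c)
E
```

```text
(array([0.6957, 0.846 ]), 0.1489, 2977)
(array([ 0.5572, -0.3112]), 0.0234, 247)
(array([ 0.4477, -0.317 ]), 0.0229, 251)
```

View pics/c12.png

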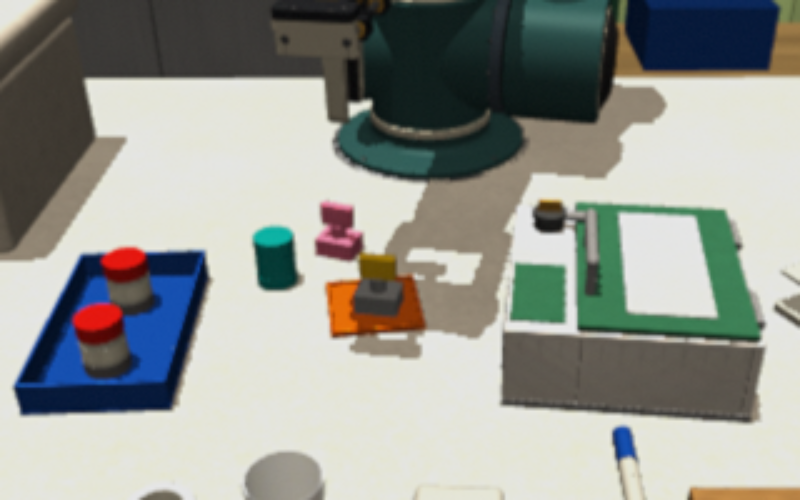

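The key stands in its dish at (378,285), the panel is shut and locked, and two cans are in the tray at (126,278) and (100,338). All in order, so I hand in.

```bash
python3 -c "
from plant import robot
print(robot.job_done())"
```

```text
the job is handed in; nothing more can be done
None
```

Job handed in, with no verdict returned: two canisters I weighed at about 245 g and 232 g are in the chest, and two at about 186 g and 115 g are in the tray. The panel is shut and locked, and the key stands in its dish.

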